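Fetch the burnisher from the drawer behind the bottles

ROBOT

A 6-joint arm with a two-finger parallel gripper is mounted at the origin on a cart in front of the work surface, level with it; the furniture and walls round the work are solid. World frame = base frame: x ahead of the robot, y to its left, z up, the work surface at z = 0. Lengths are in mm, angles in degrees, forces in N, time in s.
With the tool pointing down it reaches from about 300 to 825 mm from the base axis. Payload 5.4 kg.
Tool frame: the origin (TCP) lies midway between the tips of the shut fingers; the grasp point (between the pads) lies 19 mm behind it; x points along the fingers, z is the direction in which the jaws open and shut, and the axes are right-handed (so a half turn about x gives the same grasp; the last joint's range is limited). The gripper opens to 92 mm and grips with 3 to 60 N. Pads are 20 mm wide; open, the fingers measure 128 mm over their backs; the gripper's body (75 mm by 189 mm) begins 69 mm behind the grasp point.
Start: joints at [58.894, 9.076, 91.501, -0, 79.423, -12.038], TCP at [187.856, 543.43, 214.601] pointing down, gripper open.
Joint ranges: [-166.64, 166.64], [-54.1, 131.32], [10.49, 154.53], [-73.88, 253.88], [9.74, 151.15], [-171.62, 171.62]. Speed limits (degrees/s): [147.25, 147.25, 180, 180, 180, 180].

INTERFACE

Orientations are given as a 3x3 rotation matrix whose columns are the frame's x, y, z axes.
In Python, from workcell import arm, eyes, order, spotter gives the robot as it stands.
- The arm moves only by the shell command python3 -m jog 'ROWS' [FORCE]. ROWS is JSON, a list of rows, each an object of numbers: "jaw": the finger opening in m, from 0 to 0.0919; "x", "y", "z": the shift along the tool's x, y, z in m; "rx", "ry", "rz": the turn, a rotation vector about the tool's x, y, z in rad. A call has 1 to 10 rows; each row shifts and turns the commanded pose from where the row before left it, along the tool's axes as they then stand; what a row does not reach is not made up. A row lasts 1/10 s, in which the tool goes at most 50 mm and 8.59 degrees, less where a joint would pass 70% of its speed; a pose out of reach is approached as far as the arm can. A call with a gripper value outside its range is refused whole. The fingers move at their own pace and stop on an object; FORCE is the grip in N (left out, the last holds). Time passes only in rows, so rows that do not move let the fingers close. It gives the time, the measured TCP pose, the force and the opening at its end, in the units of the state.
- arm.state(): the state, without advancing time (a new reading comes with each control period).
- eyes.grab_frame(name): name is "scene" or "top"; returns the picture (480x640x3 uint8, red, green, blue); there is no depth.
- eyes.calibration(name): a dict with "fovy" (degrees; the focal length in pixels is half the picture's height over the tangent of half this angle, whatever the lens; pixels are square), "cx", "cy" (the principal point, pixels), "R" (3x3) and "t" (3): a world point X has camera coordinates R X + t. Camera axes: x right, y down, z forward; pixel columns grow to the right and rows downward; lengths in mm; the calibration is good to about 2 mm. A picture is of the moment at which its call begins. calibration takes no time and is no camera call.
- order.sign_off(): hands the job in, once; it reports no verdict.
Trained networks look in the newest picture that a camera, given by its name, has taken for a name from the list of things; names that differ only in an ending like _2 or _b are one class to them, and where a whole thing is asked for, a point or a joint stands for the part that bears it (a point fixed in the world has none). Each returns a list of dicts, best first, with "p" (0 to 1); they miss things now and then, are a little off and sometimes report something else, mostly with a low value. They report only what shows in the picture. A call takes as long as a camera call.
- spotter.look_for(name, camera): "position" ([x, y, z] in mm, in world coordinates, good to about 4 mm: the middle of the surface that is visible of it).
- spotter.masks_of(name, camera): "pixels" (480x640 bool, what is visible of it).
- spotter.tip_of(name, camera): "position" ([x, y, z] in mm, in world coordinates, good to about 4 mm: a listed point, or the origin of a listed thing).
The state is a dict: "clock": time; "joint_pos": joint angles; "joint_velocities": joint speeds; "tau": joint torques, N m; "tool_pos": TCP position; "ee_rot": TCP orientation; "ft_force": force on the tool from outside, world axes, zero at the start; "wrist_torque": the same for the moment, N m; "finger_gap": finger opening in mm.
Only numpy, scipy, OpenCV 4.12 (cv2) and the standard library are available. Lean on these libraries where they do the work, as an engineer would, in place of code of your own. Each camera call takes 0.05 s, during which the arm holds its last target.

TASK

Clear the two bottles that stand in front of the instrument drawer onto the cork mat, pull the drawer fully open, take out the burnisher and lay it centred along the length of the pink foam pad, leaving the eraser in the drawer. Then shut the drawer fully and put each bottle back upright exactly where it stood at the start; do not knock a bottle over or disturb the jar of black paint.

Things in the scene. Friction and masses are not known exactly. Their poses are not given: they have to be found in the camera images.
- pink_bottle_mid (a point): Small upright bottle, pale pink body and darker pink rounded cap, 107 mm tall, 49 mm across the round body up to 79 mm height, then the cap of 33 mm. The point is on its axis half-way up (53 mm above its foot); z up along the bottle. Grip it round the upper body, 60 to 75 mm above its foot, so that the gripper clears the cap. 70 g.
- dropper_bottle_mid (a point): Upright white dropper bottle with a black collar and a pointed white nozzle, 111 mm tall, round body 40 mm across up to 73 mm height, collar 25 mm across above it. The point is on its axis half-way up (55 mm above its foot); z up. Grip it round the upper body, 55 to 70 mm above its foot. About 80 g.
- burnisher_mid (a point): Burnisher: dark, slightly tapered tool handle, 100 mm long, 18 mm wide and high, lying on its side on the drawer's floor in the left or the right half; it does not roll. The point is its middle, 9 mm above what it lies on; x along its length, z up. 40 g.
- eraser_mid (a point): Eraser with a red sleeve, 21 x 45 x 13 mm, lying in the other half of the drawer; the point is its middle, 6 mm above the drawer's floor. It stays in the drawer.
- drawer (a joint): Slide of the drawer, m: 0 fully shut, 0.14 open at its stop. May start up to 12 mm ajar. 1 to 2 N moves it; it stays where left. Inside, a low rib (top 35 mm above the table) makes two lanes, each 94 mm wide and 142 mm long, beginning 49 mm behind the handle bar; floor 17 mm, side walls 40 mm above the table. The contents show through the clear top and are free of it when the drawer is fully open.
- drawer_handle (a point): Middle of the drawer's aluminium bar handle; moves with the drawer. Level round bar 110 mm long, 35 mm in front of the wooden drawer front, 36 mm above the table; take it from above, a finger on either side. x points into the case (the drawer opens toward -x), y along the bar, z up. The low plywood case has a clear acrylic top 62 mm above the table; its front edge is 49 mm behind the shut handle.
- cork_mat: Oblong cork mat fixed at the near right of the paint-spotted table on the left, 180 (x) x 110 (y) x 4 mm, room for the two bottles one behind the other; origin at the centre of its underside, x along its length. A square timber post, floor to ceiling, stands between the two tables, its face 0.68 to 0.73 m ahead of the robot at y -0.03 to 0.17: keep the gripper in front of it.
- foam_pad: Pink foam pad fixed on the same table, left of the mat, 45 (x) x 70 (y) x 10 mm thick; origin at the centre of its underside, y along its length. Between pad and table's front edge lies a fixed metal rail, 24 mm high.
- jar_mid (a point): Glass jar of black paint with a white lid spotted black, 71 mm across, 101 mm tall, standing behind the pad; the point is half-way up. It is not to be disturbed.

How it is judged:
By the outcome, as a careful person would: the job done as asked, in the order asked, and still so for the second after the job is handed in, with the robot touching nothing.
It also fails if it takes over 147 s, if anything falls off the work surface, if the arm or the gripper's body presses on something with over 40 N, if the wrist force passes 120 N, or if a joint passes its speed limit or range.

## Working session

There is one attempt and no reset: what is moved stays moved. The work goes in short steps, Python scripts to look and compute and a shell command to move; the robot and the scene stay as the last step left them, time stands still between calls to the robot, and variables do not carry over. Pictures are saved under pics/ and viewed, and the job is handed in when it is done.

```bash
ls; mkdir -p pics
cat > h.py <<'E'
import numpy as np, cv2
from workcell import arm, eyes, order, spotter
np.set_printoptions(precision=4,suppress=True)
def save(cam,name):
    im=eyes.grab_frame(cam); cv2.imwrite(f'pics/{name}.png',im[:,:,::-1]); return im
def cal(cam):
    c=eyes.calibration(cam); f=240/np.tan(np.radians(c['fovy'])/2)
    return f,c['cx'],c['cy'],np.array(c['R']),np.array(c['t'])
def proj(cam,X):
    f,cx,cy,R,t=cal(cam); p=R@np.array(X)+t; return np.array([f*p[0]/p[2]+cx,f*p[1]/p[2]+cy])
def ray(cam,u,v,z):
    f,cx,cy,R,t=cal(cam); d=R.T@np.array([(u-cx)/f,(v-cy)/f,1]); c=-R.T@t
    return c+d*(z-c[2])/d[2]
E
python3 - <<'E'
from h import *
s=arm.state(); print(s['clock'],s['tool_pos'],np.array(s['ee_rot']))
for c in('scene','top'): save(c,c+'0'); print(c,eyes.calibration(c))
for n in['pink_bottle_mid','dropper_bottle_mid','burnisher_mid','eraser_mid','drawer_handle','cork_mat','foam_pad','jar_mid']:
  for c in('scene','top'):
    print(n,c,[(np.round(d['position'],1),round(d['p'],2)) for d in spotter.tip_of(n,c)[:3]])
print(arm.state()['clock'])
E
```

```text
pics
0.0 [187.5536 542.8949 213.6318] [[-0.001  -0.9451  0.3267]
 [-0.0016  0.3267  0.9451]
 [-1.      0.0004 -0.0018]]
scene {'fovy': 50.72590951341674, 'cx': 324.77775842024164, 'cy': 232.81734641735872, 'R': array([[ 0.7603, -0.6495,  0.0071],
       [-0.3894, -0.4646, -0.7953],
       [ 0.5199,  0.6019, -0.6062]]), 't': array([-468.3616,  294.6628,  888.8135])}
top {'fovy': 53.130833779516905, 'cx': 329.3359670205968, 'cy': 231.82046946590984, 'R': array([[-0.0021, -1.    , -0.0021],
       [-0.9906,  0.0024, -0.1367],
       [ 0.1367,  0.0018, -0.9906]]), 't': array([  11.6614,  605.5039, 1262.1199])}
pink_bottle_mid scene [(array([ 472.5, -198.7,   52.9]), 0.73)]
pink_bottle_mid top [(array([ 476. , -199.2,   55.2]), 0.72)]
dropper_bottle_mid scene [(array([ 561.4, -134.7,   59.6]), 0.87)]
dropper_bottle_mid top [(array([ 555.6, -135.5,   53.3]), 0.76)]
burnisher_mid scene []
burnisher_mid top []
eraser_mid scene []
eraser_mid top []
drawer_handle scene [(array([ 565.2, -222.5,   35.7]), 0.96), (array([ 475.7, -196. ,   54.9]), 0.44)]
drawer_handle top [(array([ 564.1, -220.9,   39. ]), 0.75)]
cork_mat scene [(array([508.5, 160.8,   1.8]), 0.89), (array([ 567.3, -225.3,   38.7]), 0.32)]
cork_mat top []
foam_pad scene [(array([531.7, 372.8,   1. ]), 0.84)]
foam_pad top [(array([532.9, 373.1,  -3.3]), 0.75)]
jar_mid scene [(array([731.8, 319.1,  53.1]), 0.81)]
jar_mid top [(array([735. , 319.9,  48.9]), 0.69)]
0.9
```

View pics/scene0.png

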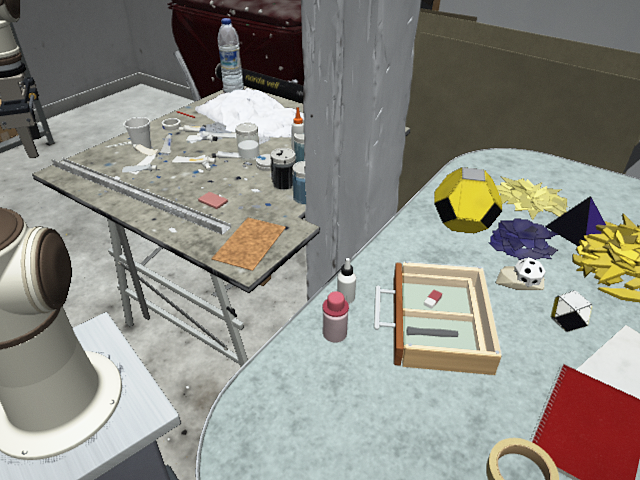

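View pics/top0.png

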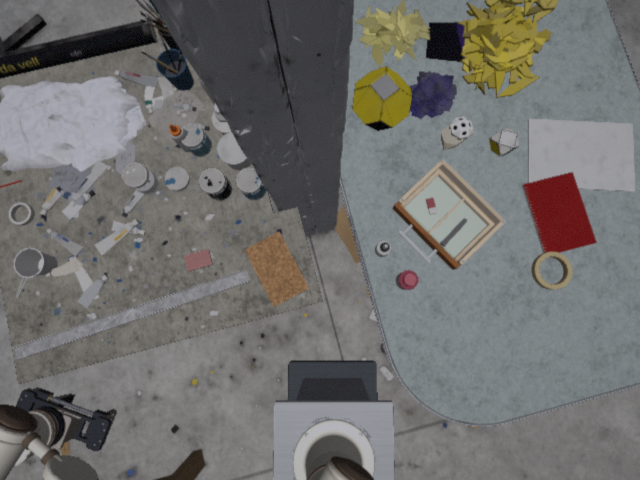

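Run:
```python
from h import *
im=cv2.imread('pics/top0.png')[150:310,370:530]; cv2.imwrite('pics/c1.png',cv2.resize(im,(800,800),interpolation=cv2.INTER_CUBIC)[:600]);
im=cv2.imread('pics/top0.png')[160:320,160:320]; cv2.imwrite('pics/c2.png',cv2.resize(im,(600,600),interpolation=cv2.INTER_CUBIC))
im=cv2.imread('pics/scene0.png')[240:390,310:510]; cv2.imwrite('pics/c3.png',cv2.resize(im,(800,600),interpolation=cv2.INTER_CUBIC))
eyes.grab_frame('top');eyes.grab_frame('scene')
for n,z in[('cork_mat',4),('foam_pad',10),('burnisher_mid',30),('eraser_mid',25),('drawer_handle',36),('drawer',40)]:
  for c in('scene','top'):
    for d in spotter.masks_of(n,c)[:2]:
      v,u=np.nonzero(d['pixels'])
      P=np.array([ray(c,a,b,z)[:2] for a,b in zip(u,v)]).astype(np.float32)
      print(n,c,round(d['p'],2),len(u),(u.mean().round(1),v.mean().round(1)),np.array(cv2.minAreaRect(P)[0]),cv2.minAreaRect(P)[1:])
print(arm.state()['clock'])
```

```text
cork_mat scene 0.86 2141 (np.float64(248.7), np.float64(243.3)) [507.902 156.92 ] ((188.38290405273438, 115.35907745361328), 27.035669326782227)
cork_mat top 0.87 2540 (np.float64(276.2), np.float64(268.6)) [510.1429 157.4575] ((180.1600341796875, 110.52596282958984), 28.127758026123047)
foam_pad scene 0.75 326 (np.float64(212.6), np.float64(199.8)) [528.6784 368.8071] ((55.0650520324707, 82.60114288330078), 16.097328186035156)
foam_pad top 0.95 413 (np.float64(197.9), np.float64(259.8)) [533.1576 373.3439] ((45.67861557006836, 70.38006591796875), 14.923396110534668)
burnisher_mid top 0.65 1164 (np.float64(424.4), np.float64(237.7)) [ 586.2864 -242.1709] ((243.46392822265625, 64.92198944091797), 44.02100372314453)
drawer_handle scene 0.78 1342 (np.float64(394.0), np.float64(313.1)) [ 581.9979 -239.3591] ((281.7306823730469, 60.15696716308594), 41.592105865478516)
drawer_handle top 0.62 1245 (np.float64(423.9), np.float64(237.4)) [ 584.7668 -239.6541] ((242.52838134765625, 66.24278259277344), 42.99542999267578)
drawer top 0.95 1144 (np.float64(423.8), np.float64(237.4)) [ 583.7201 -240.0396] ((239.7754669189453, 62.523590087890625), 43.74711227416992)
1.6
```

View pics/c1.png

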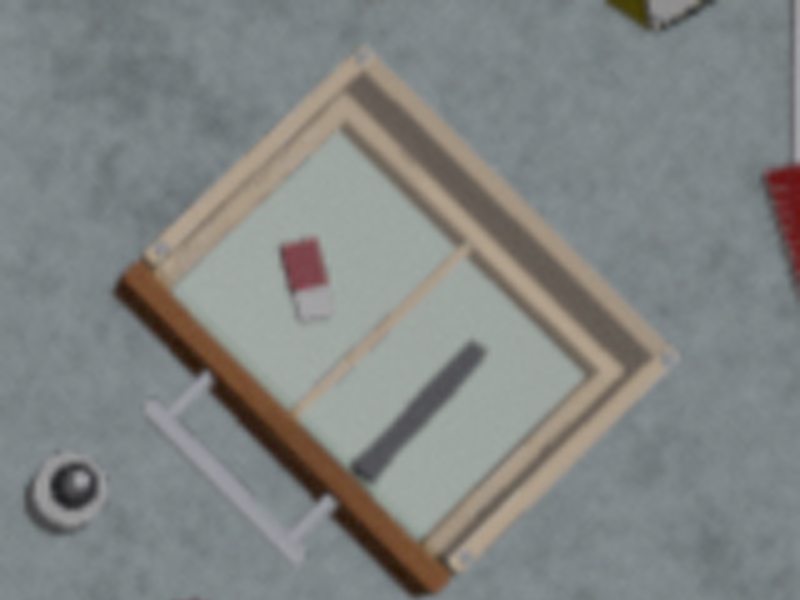

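View pics/c2.png

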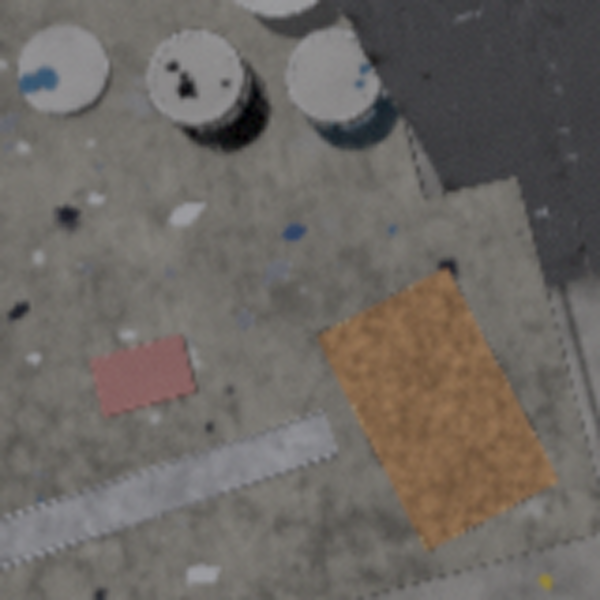

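View pics/c3.png

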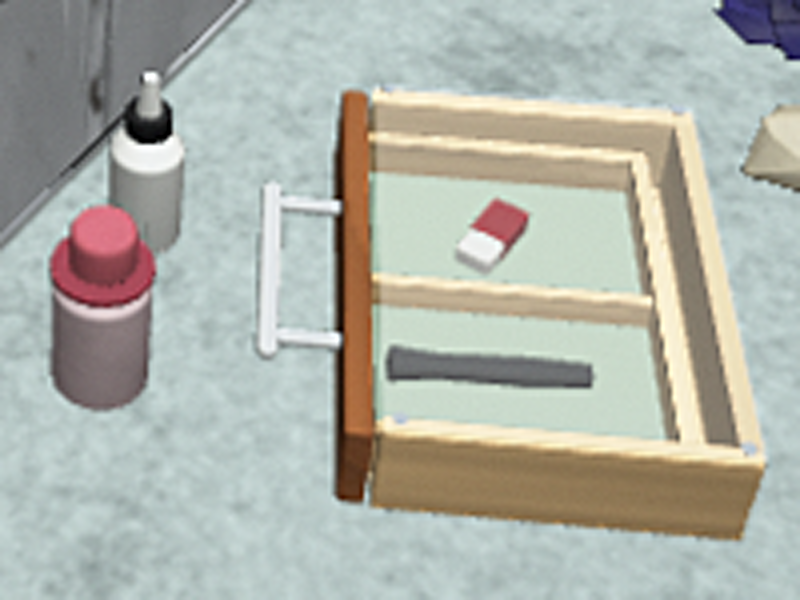

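Run:
```python
from h import *
g=lambda x,y,z:ray('top',370+x/5,150+y/5,z)
s=lambda x,y,z:ray('scene',310+x/4,240+y/4,z)
def ln(n,a,b):
    d=b-a; print(n,(a+b)/2,'len',np.linalg.norm(d),'yaw',np.degrees(np.arctan2(d[1],d[0])))
ln('handle top',g(298,555,38),g(150,405,38))
ln('handle scene',s(266,350,38),s(271,188,38))
ln('case back',g(670,355,62),g(365,50,62))
ln('case left',g(155,250,62),g(365,50,62)); ln('case right',g(458,560,62),g(670,355,62))
for z in(30,):
  ln('burn top',g(366,470,z),g(476,350,z)); ln('burn scene',s(392,366,z),s(590,376,z))
  ln('eraser',g(298,240,24),g(315,320,24))
ln('rib',g(298,408,35),g(468,245,35)); 
print('pink cap top',ray('top',408,279,107), ray('scene',310+105/4,240+228/4,105))
for n in('pink_bottle_mid','dropper_bottle_mid'):
  for c in('top','scene'):
    eyes.grab_frame(c)
    for f in(spotter.tip_of,spotter.look_for): print(n,c,[d['position'].round(1) if hasattr(d['position'],'round') else d['position'] for d in f(n,c)[:1]])
```

```text
handle top [ 566.827  -221.2074   38.    ] len 113.20063140797706 yaw 43.603241265929945
handle scene [ 563.8883 -223.7287   38.    ] len 114.01156320020803 yaw 43.523794035373285
case back [ 715.2995 -379.0548   62.    ] len 230.98509661576554 yaw 43.00759484454551
case left [ 744.3161 -241.751    62.    ] len 161.23113037705676 yaw -46.55210208753671
case right [ 576.0063 -398.8717   62.    ] len 161.04008443372663 yaw -47.07458979668227
burn top [ 605.9144 -331.7926   30.    ] len 91.19633609053987 yaw -43.45490093142262
burn scene [ 601.7922 -337.9498   30.    ] len 95.10928971295407 yaw -43.96903711647679
eraser [ 679.5873 -272.5279   24.    ] len 45.84176956567504 yaw -169.92935439285554
rib [ 651.5891 -311.5227   35.    ] len 132.1575454116891 yaw -46.831690596337225
pink cap top [ 474.8936 -189.6366  107.    ] [ 472.0986 -200.4525  105.    ]
pink_bottle_mid top [[476.0, -197.4, 55.7]]
pink_bottle_mid top [[477.3, -192.2, 84.4]]
pink_bottle_mid scene [[472.6, -193.7, 56.6]]
pink_bottle_mid scene [[462.1, -208.4, 69.5]]
dropper_bottle_mid top [[557.8, -134.6, 55.2]]
dropper_bottle_mid top [[553.8, -128.5, 68.3]]
dropper_bottle_mid scene [[561.8, -135.0, 55.5]]
dropper_bottle_mid scene [[550.7, -145.1, 63.0]]
```

```bash
cat >> h.py <<'E'
from scipy.optimize import minimize
MOD={'pink_bottle_mid':[[(24.5,0),(24.5,79)],[(16.5,79),(16.5,100),(12,107)]],
 'dropper_bottle_mid':[[(20,0),(20,70),(17,73)],[(12.5,73),(12.5,86)],[(5,86),(1.5,111)]]}
A=np.linspace(0,2*np.pi,48)
def sil(cam,n,x,y,z0,k=8):
    f,cx,cy,R,t=cal(cam); m=np.zeros((480*k//8*1,640*k//8),np.uint8) 
    m=np.zeros((480,640),np.float32)
    big=np.zeros((150*k,150*k),np.uint8); o=np.round(proj(cam,[x,y,z0+50]))-75
    for part in MOD[n]:
        P=np.concatenate([np.c_[x+r*np.cos(A),y+r*np.sin(A),np.full(48,z0+h)] for r,h in part])@R.T+t
        q=np.c_[f*P[:,0]/P[:,2]+cx,f*P[:,1]/P[:,2]+cy]
        q=(q-o+0.5)*k
        cv2.fillConvexPoly(big,cv2.convexHull(np.round(q).astype(np.int32)),1)
    s=cv2.resize(big.astype(np.float32),(150,150),interpolation=cv2.INTER_AREA)
    o=o.astype(int); v0,u0=max(o[1],0),max(o[0],0); v1,u1=min(o[1]+150,480),min(o[0]+150,640)
    m[v0:v1,u0:u1]=s[v0-o[1]:v1-o[1],u0-o[0]:u1-o[0]]
    return m
def fitb(n,x,y,z0,cams=('top','scene')):
    M={}
    for c in cams:
        eyes.grab_frame(c); r=spotter.masks_of(n,c)
        r=[d for d in r if d['pixels'][tuple(np.clip(proj(c,[x,y,z0+55])[::-1].astype(int),0,479))]]
        if r: M[c]=r[0]['pixels'].astype(np.float32)
        else: print('no mask',n,c)
    out={}
    for cs in [list(M)]+[[c] for c in M]:
        f=lambda p:sum(np.abs(sil(c,n,p[0],p[1],z0)-M[c]).sum()/M[c].sum() for c in cs)
        r=minimize(f,[x,y],method='Nelder-Mead',options=dict(initial_simplex=[[x-6,y-4],[x+6,y-3],[x,y+7]],xatol=.1,fatol=1e-4))
        out[tuple(cs)]=(r.x.round(1),round(r.fun,3))
    return out
E
python3 - <<'E'
from h import *
print(fitb('pink_bottle_mid',474,-197,0)); print(fitb('dropper_bottle_mid',559,-135,0))
s=arm.state();print(s['clock'])
E
```

```text
{('top', 'scene'): (array([ 474.5, -195.7]), np.float64(0.165)), ('top',): (array([ 475.2, -196. ]), np.float64(0.104)), ('scene',): (array([ 474.2, -196.1]), np.float64(0.055))}
{('top', 'scene'): (array([ 560. , -134.2]), np.float64(0.471)), ('top',): (array([ 559.8, -136.2]), np.float64(0.247)), ('scene',): (array([ 560.8, -133.2]), np.float64(0.221))}
2.6
```

```bash
cat >> h.py <<'E'
def st():
    s=arm.state(); p=np.array(s['tool_pos']); R=np.array(s['ee_rot'])
    return s,p,R
def go(x,y,z,yaw):
    s,p,R=st()
    psi=np.degrees(np.arctan2(R[1,2],R[0,2]))
    d=(np.array([x,y,z])-p)/1000
    print('clk',s['clock'],'p',p.round(1),'yaw',round(psi,2),'F',np.round(s['ft_force'],1),'gap',np.round(s['finger_gap'],1),'tilt',R[:,0].round(4))
    w=(yaw-psi+180)%360-180; print('  rx(rad)',round(-np.radians(w),4))
    # tool shift with current orientation (ideal down) and with the target yaw
    for n,a in(('now',psi),('after rot',yaw)):
        a=np.radians(a); print('  shift',n,'x %.4f y %.4f z %.4f'%(-d[2],d@[-np.sin(a),np.cos(a),0],d@[np.cos(a),np.sin(a),0]))
E
python3 -m jog '[{"rx":0.1466},{"rx":0.1466},{"rx":0.1466},{"rx":0.1466},{"rx":0.1466},{"rx":0.1466},{"rx":0.1466},{"rx":0.1466},{"rx":0.1466},{"rx":0.1466}]'
python3 -m jog '[{"rx":0.1466},{"rx":0.1466},{"rx":0.1466},{"rx":0.1466},{"jaw":0.07},{}]'
python3 -c "
from h import *
go(560,-135,200,-46.7)"
```

```text
clk 2.6 p [187.9 543.4 214.6] yaw 70.93 F [ 0.1 -0.3  0.8] gap 91.7 tilt [ 0. -0. -1.]
  rx(rad) 2.053
  shift now x 0.0146 y -0.5733 z -0.5196
  shift after rot x 0.0146 y -0.1945 z 0.7489invalid input
invalid input
```

```bash
python3 -m jog '[{"jaw":0.07,"x":0,"y":0,"z":0,"rx":0.1466,"ry":0,"rz":0}]'; python3 -m jog --help | head
```

```text
clock: 2.7
tool_pos: [187.9, 543.4, 214.6]
ee_rot: [[-0.0, -0.886, 0.464], [-0.0, 0.464, 0.886], [-1.0, 0.0, -0.0]]
ft_force: [-0.0, -0.6, -0.6]
finger_gap: 86.2invalid input: not JSON, or not a number
```

```bash
python3 -m jog '[{"jaw":0.07,"rx":0.1466}]'; echo; python3 -m jog '[{"rx":0.1466,"jaw":0.07},{"rx":0.1466,"jaw":0.07}]'
```

```text
invalid input
invalid input
```

```bash
python3 -m jog '[{"jaw":0.07,"x":0,"y":0,"z":0,"rx":0.1466,"ry":0,"rz":0},{"jaw":0.07,"x":0,"y":0,"z":0,"rx":0.1466,"ry":0,"rz":0},{"jaw":0.07,"x":0,"y":0,"z":0,"rx":0.1466,"ry":0,"rz":0},{"jaw":0.07,"x":0,"y":0,"z":0,"rx":0.1466,"ry":0,"rz":0},{"jaw":0.07,"x":0,"y":0,"z":0,"rx":0.1466,"ry":0,"rz":0},{"jaw":0.07,"x":0,"y":0,"z":0,"rx":0.1466,"ry":0,"rz":0},{"jaw":0.07,"x":0,"y":0,"z":0,"rx":0.1466,"ry":0,"rz":0},{"jaw":0.07,"x":0,"y":0,"z":0,"rx":0.1466,"ry":0,"rz":0},{"jaw":0.07,"x":0,"y":0,"z":0,"rx":0.1466,"ry":0,"rz":0},{"jaw":0.07,"x":0,"y":0,"z":0,"rx":0.1466,"ry":0,"rz":0}]'
python3 -m jog '[{"jaw":0.07,"x":0,"y":0,"z":0,"rx":0.1466,"ry":0,"rz":0},{"jaw":0.07,"x":0,"y":0,"z":0,"rx":0.1466,"ry":0,"rz":0},{"jaw":0.07,"x":0,"y":0,"z":0,"rx":0.1466,"ry":0,"rz":0}]'
python3 -c "
from h import *
go(560,-135,200,-46.7)"
```

```text
clock: 3.7
tool_pos: [187.8, 543.4, 214.6]
ee_rot: [[-0.0, 0.372, 0.928], [-0.0, 0.928, -0.372], [-1.0, -0.0, -0.0]]
ft_force: [-0.5, 0.6, -0.0]
finger_gap: 70.0
clock: 4.0
tool_pos: [187.9, 543.4, 214.6]
ee_rot: [[-0.0, 0.731, 0.682], [0.0, 0.682, -0.731], [-1.0, 0.0, -0.0]]
ft_force: [-0.3, -0.5, 0.2]
finger_gap: 70.0
clk 4.0 p [187.9 543.4 214.6] yaw -47.01 F [-0.3 -0.5  0.2] gap 70.0 tilt [-0.  0. -1.]
  rx(rad) -0.0054
  shift now x 0.0146 y -0.1904 z 0.7500
  shift after rot x 0.0146 y -0.1944 z 0.7490
```

```bash
python3 -m jog '[{"jaw":0.07,"x":0,"y":-0.0095,"z":0.0375,"rx":0,"ry":0,"rz":0},{"jaw":0.07,"x":0,"y":-0.0095,"z":0.0375,"rx":0,"ry":0,"rz":0},{"jaw":0.07,"x":0,"y":-0.0095,"z":0.0375,"rx":0,"ry":0,"rz":0},{"jaw":0.07,"x":0,"y":-0.0095,"z":0.0375,"rx":0,"ry":0,"rz":0},{"jaw":0.07,"x":0,"y":-0.0095,"z":0.0375,"rx":0,"ry":0,"rz":0},{"jaw":0.07,"x":0,"y":-0.0095,"z":0.0375,"rx":0,"ry":0,"rz":0},{"jaw":0.07,"x":0,"y":-0.0095,"z":0.0375,"rx":0,"ry":0,"rz":0},{"jaw":0.07,"x":0,"y":-0.0095,"z":0.0375,"rx":0,"ry":0,"rz":0},{"jaw":0.07,"x":0,"y":-0.0095,"z":0.0375,"rx":0,"ry":0,"rz":0},{"jaw":0.07,"x":0,"y":-0.0095,"z":0.0375,"rx":0,"ry":0,"rz":0}]'
python3 -m jog '[{"jaw":0.07,"x":0,"y":-0.0095,"z":0.0375,"rx":0,"ry":0,"rz":0},{"jaw":0.07,"x":0,"y":-0.0095,"z":0.0375,"rx":0,"ry":0,"rz":0},{"jaw":0.07,"x":0,"y":-0.0095,"z":0.0375,"rx":0,"ry":0,"rz":0},{"jaw":0.07,"x":0,"y":-0.0095,"z":0.0375,"rx":0,"ry":0,"rz":0},{"jaw":0.07,"x":0,"y":-0.0095,"z":0.0375,"rx":0,"ry":0,"rz":0},{"jaw":0.07,"x":0,"y":-0.0095,"z":0.0375,"rx":0,"ry":0,"rz":0},{"jaw":0.07,"x":0,"y":-0.0095,"z":0.0375,"rx":0,"ry":0,"rz":0},{"jaw":0.07,"x":0,"y":-0.0095,"z":0.0375,"rx":0,"ry":0,"rz":0},{"jaw":0.07,"x":0,"y":-0.0095,"z":0.0375,"rx":0,"ry":0,"rz":0},{"jaw":0.07,"x":0,"y":-0.0095,"z":0.0375,"rx":0,"ry":0,"rz":0}]'
python3 -c "
from h import *
go(560,-135,45,-46.7)"
```

```text
clock: 5.0
tool_pos: [376.7, 204.1, 214.9]
ee_rot: [[0.001, 0.727, 0.686], [0.0, 0.686, -0.727], [-1.0, 0.001, 0.0]]
ft_force: [0.3, 0.5, -0.4]
finger_gap: 69.8
clock: 6.0
tool_pos: [565.0, -134.0, 214.6]
ee_rot: [[0.0, 0.728, 0.686], [0.0, 0.686, -0.728], [-1.0, 0.0, 0.0]]
ft_force: [-0.2, -0.2, 0.9]
finger_gap: 70.1
clk 6.0 p [ 565.  -134.   214.6] yaw -46.68 F [-0.2 -0.2  0.9] gap 70.1 tilt [ 0.0002  0.     -1.    ]
  rx(rad) 0.0004
  shift now x 0.1696 y -0.0043 z -0.0027
  shift after rot x 0.1696 y -0.0043 z -0.0027
```

```bash
python3 -m jog '[{"jaw":0.07,"x":0,"y":-0.0043,"z":-0.0027,"rx":0,"ry":0,"rz":0},{"jaw":0.07,"x":0.03,"y":0,"z":0,"rx":0,"ry":0,"rz":0},{"jaw":0.07,"x":0.03,"y":0,"z":0,"rx":0,"ry":0,"rz":0},{"jaw":0.07,"x":0.03,"y":0,"z":0,"rx":0,"ry":0,"rz":0},{"jaw":0.07,"x":0.03,"y":0,"z":0,"rx":0,"ry":0,"rz":0},{"jaw":0.07,"x":0.03,"y":0,"z":0,"rx":0,"ry":0,"rz":0},{"jaw":0.07,"x":0.0195,"y":0,"z":0,"rx":0,"ry":0,"rz":0},{"jaw":0.07,"x":0,"y":0,"z":0,"rx":0,"ry":0,"rz":0}]'
python3 -c "
from h import *
go(560,-135,45,-46.7)
save('scene','s1');im=cv2.imread('pics/s1.png')[180:360,260:500];cv2.imwrite('pics/s1c.png',cv2.resize(im,(800,600)))"
```

```text
clock: 6.8
tool_pos: [556.5, -131.5, 42.0]
ee_rot: [[-0.006, 0.727, 0.687], [0.003, 0.687, -0.727], [-1.0, -0.002, -0.006]]
ft_force: [-0.6, 0.6, -0.5]
finger_gap: 70.1
clk 6.8 p [ 556.5 -131.5   42. ] yaw -46.64 F [-0.6  0.6 -0.5] gap 70.1 tilt [-0.0062  0.0031 -1.    ]
  rx(rad) 0.0011
  shift now x -0.0030 y 0.0002 z 0.0050
  shift after rot x -0.0030 y 0.0002 z 0.0050
```

View pics/s1c.png

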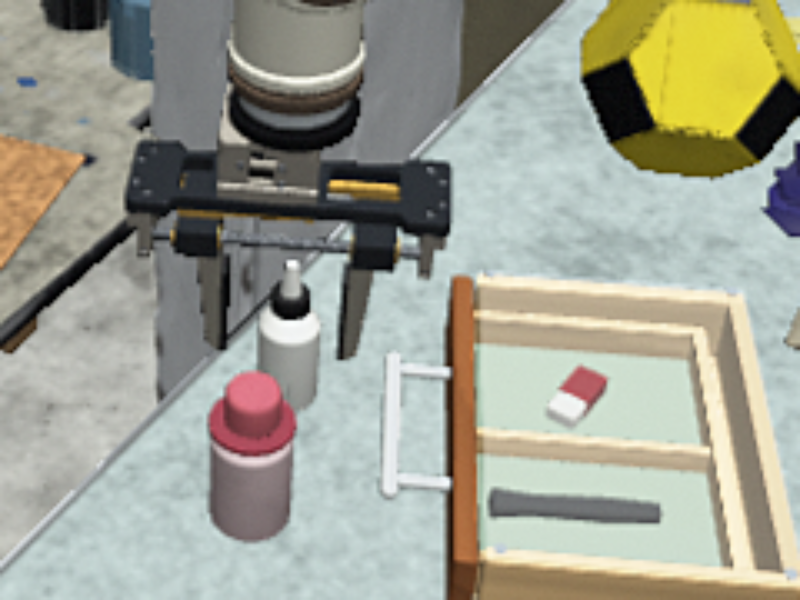

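The gripper straddles the dropper (body at about (345,290) full-frame), clear of the handle; the TCP reads 5 mm off, so I let it settle.

```bash
python3 -m jog '[{"jaw":0.07,"x":0,"y":0,"z":0,"rx":0,"ry":0,"rz":0},{"jaw":0.07,"x":0,"y":0,"z":0,"rx":0,"ry":0,"rz":0}]'
python3 -c "
from h import *
go(560,-135,45,-46.7)
print(arm.state()['joint_pos'])"
```

```text
clock: 7.05
tool_pos: [560.7, -133.9, 47.0]
ee_rot: [[0.003, 0.727, 0.686], [-0.001, 0.686, -0.727], [-1.0, 0.001, 0.003]]
ft_force: [0.4, 0.4, 0.3]
finger_gap: 70.2
clk 7.05 p [ 560.7 -133.9   47. ] yaw -46.65 F [0.4 0.4 0.3] gap 70.2 tilt [ 0.003  -0.0014 -1.    ]
  rx(rad) 0.0008
  shift now x 0.0020 y -0.0013 z 0.0004
  shift after rot x 0.0020 y -0.0013 z 0.0004
[-25.4349  19.8235  98.9561   0.0015  61.0317  21.216 ]
```

```bash
python3 -m jog '[{"jaw":0.07,"x":0,"y":0,"z":0,"rx":0,"ry":0,"rz":0},{"jaw":0.07,"x":0,"y":0,"z":0,"rx":0,"ry":0,"rz":0},{"jaw":0.07,"x":0,"y":0,"z":0,"rx":0,"ry":0,"rz":0}]'
python3 -c "
from h import *
go(560,-135,45,-46.7)"
```

```text
clock: 7.35
tool_pos: [559.7, -133.6, 45.6]
ee_rot: [[0.001, 0.727, 0.686], [-0.0, 0.686, -0.727], [-1.0, 0.0, 0.001]]
ft_force: [-0.1, -0.7, -0.4]
finger_gap: 70.1
clk 7.35 p [ 559.7 -133.6   45.6] yaw -46.66 F [-0.1 -0.7 -0.4] gap 70.1 tilt [ 0.0007 -0.0003 -1.    ]
  rx(rad) 0.0006
  shift now x 0.0006 y -0.0007 z 0.0013
  shift after rot x 0.0006 y -0.0007 z 0.0013
```

```bash
python3 -m jog '[{"jaw":0.07,"x":0,"y":-0.0007,"z":0.001,"rx":0,"ry":0,"rz":0},{"jaw":0.05,"x":0,"y":0,"z":0,"rx":0,"ry":0,"rz":0},{"jaw":0.045,"x":0,"y":0,"z":0,"rx":0,"ry":0,"rz":0},{"jaw":0.03,"x":0,"y":0,"z":0,"rx":0,"ry":0,"rz":0},{"jaw":0.03,"x":0,"y":0,"z":0,"rx":0,"ry":0,"rz":0},{"jaw":0.03,"x":0,"y":0,"z":0,"rx":0,"ry":0,"rz":0},{"jaw":0.03,"x":0,"y":0,"z":0,"rx":0,"ry":0,"rz":0}]' 15
python3 -c "
from h import *
go(560,-135,45,-46.7)"
```

```text
clock: 8.05
tool_pos: [559.6, -134.6, 45.1]
ee_rot: [[-0.0, 0.727, 0.686], [-0.0, 0.686, -0.727], [-1.0, -0.0, 0.0]]
ft_force: [0.0, -0.0, 0.0]
finger_gap: 39.4
clk 8.05 p [ 559.6 -134.6   45.1] yaw -46.66 F [ 0. -0.  0.] gap 39.4 tilt [-0. -0. -1.]
  rx(rad) 0.0007
  shift now x 0.0001 y 0.0001 z 0.0006
  shift after rot x 0.0001 y 0.0001 z 0.0006
```

```bash
python3 -m jog '[{"jaw":0.03,"x":-0.01,"y":0,"z":0,"rx":0,"ry":0,"rz":0},{"jaw":0.03,"x":-0.02,"y":0,"z":0,"rx":0,"ry":0,"rz":0},{"jaw":0.03,"x":-0.03,"y":0,"z":0,"rx":0,"ry":0,"rz":0},{"jaw":0.03,"x":-0.03,"y":0,"z":0,"rx":0,"ry":0,"rz":0},{"jaw":0.03,"x":-0.01,"y":0,"z":0,"rx":0,"ry":0,"rz":0},{"jaw":0.03,"x":0,"y":0.01,"z":-0.0115,"rx":0,"ry":0,"rz":0},{"jaw":0.03,"x":0,"y":0.0155,"z":-0.018,"rx":0,"ry":0,"rz":0},{"jaw":0.03,"x":0,"y":0.0205,"z":-0.0235,"rx":0,"ry":0,"rz":0},{"jaw":0.03,"x":0,"y":0.0205,"z":-0.0235,"rx":0,"ry":0,"rz":0},{"jaw":0.03,"x":0,"y":0.0205,"z":-0.0235,"rx":0,"ry":0,"rz":0}]'
python3 -m jog '[{"jaw":0.03,"x":0,"y":0.0205,"z":-0.0235,"rx":0,"ry":0,"rz":0},{"jaw":0.03,"x":0,"y":0.0205,"z":-0.0235,"rx":0,"ry":0,"rz":0},{"jaw":0.03,"x":0,"y":0.0205,"z":-0.0235,"rx":0,"ry":0,"rz":0},{"jaw":0.03,"x":0,"y":0.0205,"z":-0.0235,"rx":0,"ry":0,"rz":0},{"jaw":0.03,"x":0,"y":0.0155,"z":-0.018,"rx":0,"ry":0,"rz":0},{"jaw":0.03,"x":0,"y":0.0101,"z":-0.0115,"rx":0,"ry":0,"rz":0},{"jaw":0.03,"x":0,"y":0.0101,"z":-0.0117,"rx":0,"ry":0,"rz":0},{"jaw":0.03,"x":0,"y":0,"z":0,"rx":0,"ry":0,"rz":0},{"jaw":0.03,"x":0,"y":0,"z":0,"rx":0,"ry":0,"rz":0}]'
python3 -c "
from h import *
go(547,177,50.5,-46.7)"
```

```text
clock: 9.05
tool_pos: [552.3, 0.3, 142.7]
ee_rot: [[-0.004, 0.727, 0.686], [0.001, 0.686, -0.727], [-1.0, -0.002, -0.004]]
ft_force: [-0.2, -0.3, -0.7]
finger_gap: 39.5
clock: 9.95
tool_pos: [546.9, 176.6, 144.7]
ee_rot: [[-0.001, 0.727, 0.686], [-0.001, 0.686, -0.727], [-1.0, -0.001, 0.0]]
ft_force: [0.8, -0.3, -1.6]
finger_gap: 39.4
clk 9.95 p [546.9 176.6 144.7] yaw -46.66 F [ 0.8 -0.3 -1.6] gap 39.4 tilt [-0.0006 -0.0006 -1.    ]
  rx(rad) 0.0008
  shift now x 0.0942 y 0.0004 z -0.0003
  shift after rot x 0.0942 y 0.0004 z -0.0003
```

```bash
python3 -m jog '[{"jaw":0.03,"x":0.015,"y":0,"z":0,"rx":0,"ry":0,"rz":0},{"jaw":0.03,"x":0.025,"y":0,"z":0,"rx":0,"ry":0,"rz":0},{"jaw":0.03,"x":0.025,"y":0,"z":0,"rx":0,"ry":0,"rz":0},{"jaw":0.03,"x":0.015,"y":0,"z":0,"rx":0,"ry":0,"rz":0},{"jaw":0.03,"x":0.008,"y":0,"z":0,"rx":0,"ry":0,"rz":0},{"jaw":0.03,"x":0.004,"y":0,"z":0,"rx":0,"ry":0,"rz":0},{"jaw":0.03,"x":0,"y":0,"z":0,"rx":0,"ry":0,"rz":0},{"jaw":0.03,"x":0.002,"y":0,"z":0,"rx":0,"ry":0,"rz":0},{"jaw":0.03,"x":0,"y":0,"z":0,"rx":0,"ry":0,"rz":0},{"jaw":0.03,"x":0,"y":0,"z":0,"rx":0,"ry":0,"rz":0}]'
python3 -c "
from h import *
go(547,177,50,-46.7)
save('scene','s2');im=cv2.imread('pics/s2.png')[120:300,180:420];cv2.imwrite('pics/s2c.png',cv2.resize(im,(800,600)))"
```

```text
clock: 10.95
tool_pos: [547.5, 177.0, 51.8]
ee_rot: [[0.001, 0.727, 0.686], [0.0, 0.686, -0.727], [-1.0, 0.001, 0.001]]
ft_force: [0.3, 0.2, -0.5]
finger_gap: 39.5
clk 10.95 p [547.5 177.   51.8] yaw -46.66 F [ 0.3  0.2 -0.5] gap 39.5 tilt [ 0.0012  0.0001 -1.    ]
  rx(rad) 0.0008
  shift now x 0.0018 y -0.0004 z -0.0004
  shift after rot x 0.0018 y -0.0004 z -0.0004
```

View pics/s2c.png

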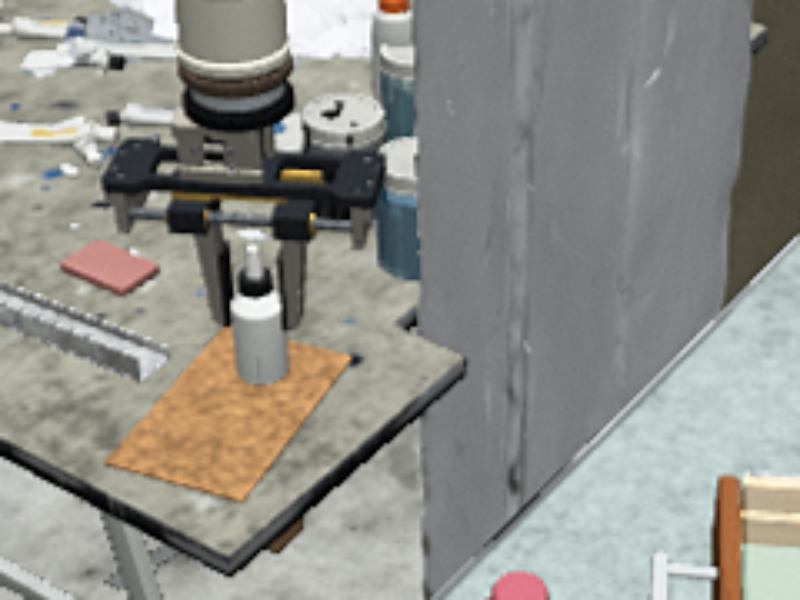

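The dropper hangs upright over the far end of the mat (crop (260,345)); lower the last 2 mm.

```bash
python3 -m jog '[{"jaw":0.03,"x":0.001,"y":0,"z":0,"rx":0,"ry":0,"rz":0},{"jaw":0.03,"x":0.001,"y":0,"z":0,"rx":0,"ry":0,"rz":0},{"jaw":0.03,"x":0,"y":0,"z":0,"rx":0,"ry":0,"rz":0},{"jaw":0.03,"x":0,"y":0,"z":0,"rx":0,"ry":0,"rz":0}]'
```

```text
clock: 11.4
tool_pos: [547.0, 176.9, 49.1]
ee_rot: [[-0.0, 0.727, 0.686], [0.0, 0.686, -0.727], [-1.0, -0.0, -0.0]]
ft_force: [-0.3, 0.2, -0.8]
finger_gap: 39.3
```

```bash
python3 -m jog '[{"jaw":0.044,"x":0,"y":0,"z":0,"rx":0,"ry":0,"rz":0},{"jaw":0.05,"x":0,"y":0,"z":0,"rx":0,"ry":0,"rz":0},{"jaw":0.07,"x":0,"y":0,"z":0,"rx":0,"ry":0,"rz":0},{"jaw":0.07,"x":0,"y":0,"z":0,"rx":0,"ry":0,"rz":0},{"jaw":0.07,"x":0,"y":0,"z":0,"rx":0,"ry":0,"rz":0},{"jaw":0.07,"x":-0.02,"y":0,"z":0,"rx":0,"ry":0,"rz":0},{"jaw":0.07,"x":-0.04,"y":0,"z":0,"rx":0,"ry":0,"rz":0},{"jaw":0.07,"x":-0.04,"y":0,"z":0,"rx":0,"ry":0,"rz":0},{"jaw":0.07,"x":-0.04,"y":0,"z":0,"rx":0,"ry":0,"rz":0},{"jaw":0.07,"x":0,"y":0,"z":0,"rx":0,"ry":0,"rz":0}]'
python3 -c "
from h import *
go(474.6,-196,180,-46.7)"
```

```text
clock: 12.4
tool_pos: [551.1, 177.4, 196.3]
ee_rot: [[0.013, 0.727, 0.686], [0.001, 0.686, -0.727], [-1.0, 0.01, 0.008]]
ft_force: [0.5, -0.0, 0.1]
finger_gap: 70.0
clk 12.4 p [551.1 177.4 196.3] yaw -46.66 F [ 0.5 -0.   0.1] gap 70.0 tilt [ 0.0126  0.0013 -0.9999]
  rx(rad) 0.0008
  shift now x 0.0163 y -0.3119 z 0.2190
  shift after rot x 0.0163 y -0.3118 z 0.2193
```

```bash
python3 -m jog '[{"jaw":0.07,"x":0,"y":-0.0154,"z":0.0111,"rx":0,"ry":0,"rz":0},{"jaw":0.07,"x":0,"y":-0.0308,"z":0.0221,"rx":0,"ry":0,"rz":0},{"jaw":0.07,"x":0,"y":-0.0308,"z":0.0221,"rx":0,"ry":0,"rz":0},{"jaw":0.07,"x":0,"y":-0.0308,"z":0.0221,"rx":0,"ry":0,"rz":0},{"jaw":0.07,"x":0,"y":-0.0308,"z":0.0221,"rx":0,"ry":0,"rz":0},{"jaw":0.07,"x":0,"y":-0.0308,"z":0.0221,"rx":0,"ry":0,"rz":0},{"jaw":0.07,"x":0,"y":-0.0308,"z":0.0221,"rx":0,"ry":0,"rz":0},{"jaw":0.07,"x":0,"y":-0.0308,"z":0.0221,"rx":0,"ry":0,"rz":0},{"jaw":0.07,"x":0,"y":-0.0308,"z":0.0221,"rx":0,"ry":0,"rz":0},{"jaw":0.07,"x":0,"y":-0.0308,"z":0.0221,"rx":0,"ry":0,"rz":0}]'
python3 -m jog '[{"jaw":0.07,"x":0,"y":-0.0154,"z":0.0111,"rx":0,"ry":0,"rz":0},{"jaw":0.07,"x":0,"y":0,"z":0,"rx":0,"ry":0,"rz":0},{"jaw":0.07,"x":0,"y":0,"z":0,"rx":0,"ry":0,"rz":0},{"jaw":0.07,"x":0,"y":0,"z":0,"rx":0,"ry":0,"rz":0}]'
python3 -c "
from h import *
go(474.6,-196,48,-46.7)
save('scene','s3'); print(fitb('pink_bottle_mid',474,-197,0,('scene',)))
print(fitb('dropper_bottle_mid',547,177,4,('top','scene',)))"
```

```text
clock: 13.4
tool_pos: [477.5, -177.9, 188.3]
ee_rot: [[-0.001, 0.727, 0.686], [0.001, 0.686, -0.727], [-1.0, -0.0, -0.001]]
ft_force: [0.9, -1.0, -0.3]
finger_gap: 70.2
clock: 13.8
tool_pos: [474.8, -194.1, 188.7]
ee_rot: [[-0.001, 0.727, 0.687], [0.001, 0.687, -0.727], [-1.0, 0.0, -0.001]]
ft_force: [-0.2, -0.2, -0.0]
finger_gap: 69.7
clk 13.8 p [ 474.8 -194.1  188.7] yaw -46.6 F [-0.2 -0.2 -0. ] gap 69.7 tilt [-0.0005  0.0008 -1.    ]
  rx(rad) 0.0017
  shift now x 0.1407 y -0.0014 z 0.0012
  shift after rot x 0.1407 y -0.0014 z 0.0012
{('scene',): (array([ 474.3, -195.6]), np.float64(0.037))}
{('top', 'scene'): (array([548.3, 177. ]), np.float64(0.459)), ('top',): (array([549.3, 176.5]), np.float64(0.243)), ('scene',): (array([547.4, 179.3]), np.float64(0.193))}
```

View pics/s3.png

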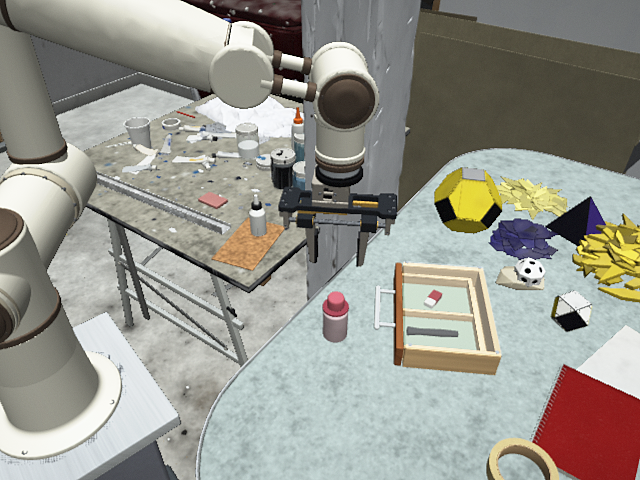

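The dropper stands upright on the mat at (258,215); gripper is above the pink bottle (335,318). Descend.

```bash
python3 -m jog '[{"jaw":0.075,"x":0.01,"y":-0.0014,"z":0.001,"rx":0,"ry":0,"rz":0},{"jaw":0.075,"x":0.025,"y":0,"z":0,"rx":0,"ry":0,"rz":0},{"jaw":0.075,"x":0.03,"y":0,"z":0,"rx":0,"ry":0,"rz":0},{"jaw":0.075,"x":0.03,"y":0,"z":0,"rx":0,"ry":0,"rz":0},{"jaw":0.075,"x":0.025,"y":0,"z":0,"rx":0,"ry":0,"rz":0},{"jaw":0.075,"x":0.015,"y":0,"z":0,"rx":0,"ry":0,"rz":0},{"jaw":0.075,"x":0.0055,"y":0,"z":0,"rx":0,"ry":0,"rz":0},{"jaw":0.075,"x":0,"y":0,"z":0,"rx":0,"ry":0,"rz":0},{"jaw":0.075,"x":0,"y":0,"z":0,"rx":0,"ry":0,"rz":0},{"jaw":0.075,"x":0,"y":0,"z":0,"rx":0,"ry":0,"rz":0}]'
python3 -c "
from h import *
go(474.5,-196,48,-46.7)
save('scene','s4')
im=cv2.imread('pics/s4.png')[180:360,260:500];cv2.imwrite('pics/s4c.png',cv2.resize(im,(800,600)))"
```

```text
clock: 15.15
tool_pos: [475.3, -197.6, 49.7]
ee_rot: [[0.002, 0.727, 0.686], [-0.001, 0.686, -0.727], [-1.0, 0.0, 0.002]]
ft_force: [0.4, 0.2, 0.6]
finger_gap: 75.3
clk 15.15 p [ 475.3 -197.6   49.7] yaw -46.66 F [0.4 0.2 0.6] gap 75.3 tilt [ 0.0018 -0.0013 -1.    ]
  rx(rad) 0.0007
  shift now x 0.0017 y 0.0005 z -0.0017
  shift after rot x 0.0017 y 0.0005 z -0.0017
```

View pics/s4c.png

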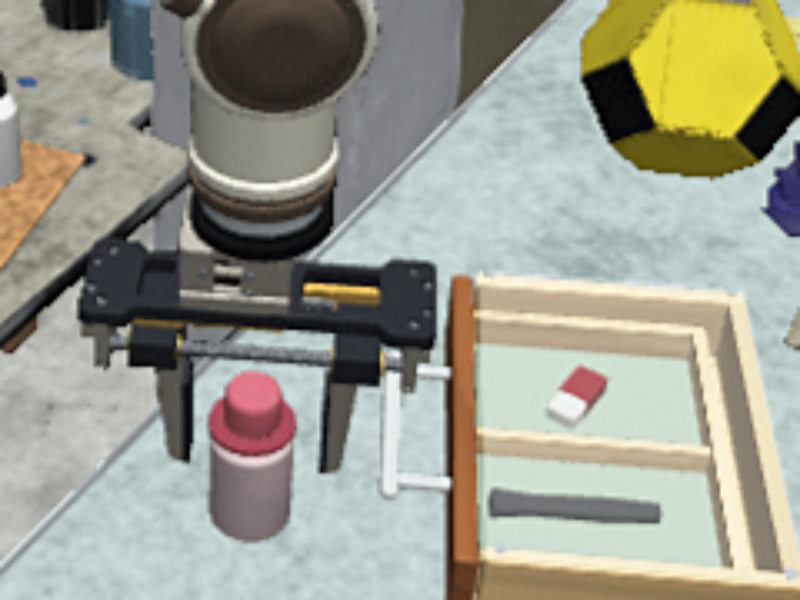

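Fingers straddle the pink bottle below its cap, clear of the handle. Settle, then grip.

```bash
python3 -m jog '[{"jaw":0.075,"x":0,"y":0,"z":-0.0005,"rx":0,"ry":0,"rz":0},{"jaw":0.075,"x":0,"y":0,"z":0,"rx":0,"ry":0,"rz":0},{"jaw":0.075,"x":0,"y":0,"z":0,"rx":0,"ry":0,"rz":0}]'
python3 -c "
from h import *
go(474.5,-196,48,-46.7)"
```

```text
clock: 15.5
tool_pos: [474.2, -196.7, 48.8]
ee_rot: [[0.0, 0.727, 0.686], [-0.0, 0.686, -0.727], [-1.0, 0.0, 0.0]]
ft_force: [-0.5, -0.2, 0.5]
finger_gap: 74.6
clk 15.5 p [ 474.2 -196.7   48.8] yaw -46.66 F [-0.5 -0.2  0.5] gap 74.6 tilt [ 0.0003 -0.0002 -1.    ]
  rx(rad) 0.0007
  shift now x 0.0008 y 0.0007 z -0.0003
  shift after rot x 0.0008 y 0.0007 z -0.0003
```

```bash
python3 -m jog '[{"jaw":0.056,"x":0,"y":0.0003,"z":-0.0003,"rx":0,"ry":0,"rz":0},{"jaw":0.052,"x":0,"y":0,"z":0,"rx":0,"ry":0,"rz":0},{"jaw":0.04,"x":0,"y":0,"z":0,"rx":0,"ry":0,"rz":0},{"jaw":0.04,"x":0,"y":0,"z":0,"rx":0,"ry":0,"rz":0},{"jaw":0.04,"x":0,"y":0,"z":0,"rx":0,"ry":0,"rz":0},{"jaw":0.04,"x":0,"y":0,"z":0,"rx":0,"ry":0,"rz":0}]' 15
python3 -c "
from h import *
go(473,137,190,-46.7)"
```

```text
clock: 16.1
tool_pos: [474.1, -196.1, 48.6]
ee_rot: [[-0.0, 0.727, 0.686], [0.0, 0.686, -0.727], [-1.0, -0.0, -0.0]]
ft_force: [-0.7, 0.0, 0.2]
finger_gap: 48.7
clk 16.1 p [ 474.1 -196.1   48.6] yaw -46.66 F [-0.7  0.   0.2] gap 48.7 tilt [-0.0001  0.0001 -1.    ]
  rx(rad) 0.0007
  shift now x -0.1414 y 0.2279 z -0.2430
  shift after rot x -0.1414 y 0.2277 z -0.2432
```

```bash
python3 -m jog '[{"jaw":0.04,"x":-0.01,"y":0,"z":0,"rx":0,"ry":0,"rz":0},{"jaw":0.04,"x":-0.02,"y":0,"z":0,"rx":0,"ry":0,"rz":0},{"jaw":0.04,"x":-0.03,"y":0,"z":0,"rx":0,"ry":0,"rz":0},{"jaw":0.04,"x":-0.03,"y":0,"z":0,"rx":0,"ry":0,"rz":0},{"jaw":0.04,"x":-0.01,"y":0,"z":0,"rx":0,"ry":0,"rz":0},{"jaw":0.04,"x":0,"y":0.0104,"z":-0.011,"rx":0,"ry":0,"rz":0},{"jaw":0.04,"x":0,"y":0.0207,"z":-0.0221,"rx":0,"ry":0,"rz":0},{"jaw":0.04,"x":0,"y":0.0207,"z":-0.0221,"rx":0,"ry":0,"rz":0},{"jaw":0.04,"x":0,"y":0.0207,"z":-0.0221,"rx":0,"ry":0,"rz":0},{"jaw":0.04,"x":0,"y":0.0207,"z":-0.0221,"rx":0,"ry":0,"rz":0}]'
python3 -m jog '[{"jaw":0.04,"x":0,"y":0.0207,"z":-0.0221,"rx":0,"ry":0,"rz":0},{"jaw":0.04,"x":0,"y":0.0207,"z":-0.0221,"rx":0,"ry":0,"rz":0},{"jaw":0.04,"x":0,"y":0.0207,"z":-0.0221,"rx":0,"ry":0,"rz":0},{"jaw":0.04,"x":0,"y":0.0207,"z":-0.0221,"rx":0,"ry":0,"rz":0},{"jaw":0.04,"x":0,"y":0.0207,"z":-0.0221,"rx":0,"ry":0,"rz":0},{"jaw":0.04,"x":0,"y":0.0207,"z":-0.0221,"rx":0,"ry":0,"rz":0},{"jaw":0.04,"x":0,"y":0.0104,"z":-0.011,"rx":0,"ry":0,"rz":0},{"jaw":0.04,"x":0,"y":0,"z":0,"rx":0,"ry":0,"rz":0},{"jaw":0.04,"x":0,"y":0,"z":0,"rx":0,"ry":0,"rz":0},{"jaw":0.04,"x":0,"y":0,"z":0,"rx":0,"ry":0,"rz":0}]'
python3 -c "
from h import *
go(473,137,53,-46.7)"
```

```text
clock: 17.1
tool_pos: [471.9, -57.3, 146.4]
ee_rot: [[-0.004, 0.727, 0.686], [0.002, 0.686, -0.727], [-1.0, -0.001, -0.004]]
ft_force: [1.2, -0.4, -1.6]
finger_gap: 48.4
clock: 18.1
tool_pos: [472.4, 136.3, 147.8]
ee_rot: [[-0.001, 0.728, 0.686], [-0.0, 0.686, -0.728], [-1.0, -0.001, -0.001]]
ft_force: [0.1, -0.0, -0.2]
finger_gap: 48.8
clk 18.1 p [472.4 136.3 147.8] yaw -46.7 F [ 0.1 -0.  -0.2] gap 48.8 tilt [-0.0015 -0.0003 -1.    ]
  rx(rad) -0.0
  shift now x 0.0948 y 0.0009 z -0.0001
  shift after rot x 0.0948 y 0.0009 z -0.0001
```

```bash
python3 -m jog '[{"jaw":0.04,"x":0.015,"y":0,"z":0,"rx":0,"ry":0,"rz":0},{"jaw":0.04,"x":0.025,"y":0,"z":0,"rx":0,"ry":0,"rz":0},{"jaw":0.04,"x":0.025,"y":0,"z":0,"rx":0,"ry":0,"rz":0},{"jaw":0.04,"x":0.015,"y":0,"z":0,"rx":0,"ry":0,"rz":0},{"jaw":0.04,"x":0.008,"y":0,"z":0,"rx":0,"ry":0,"rz":0},{"jaw":0.04,"x":0.004,"y":0,"z":0,"rx":0,"ry":0,"rz":0},{"jaw":0.04,"x":0.001,"y":0,"z":0,"rx":0,"ry":0,"rz":0},{"jaw":0.04,"x":0.001,"y":0,"z":0,"rx":0,"ry":0,"rz":0},{"jaw":0.04,"x":0,"y":0,"z":0,"rx":0,"ry":0,"rz":0},{"jaw":0.04,"x":0,"y":0,"z":0,"rx":0,"ry":0,"rz":0}]'
python3 -m jog '[{"jaw":0.04,"x":0,"y":0,"z":0,"rx":0,"ry":0,"rz":0},{"jaw":0.04,"x":0,"y":0,"z":0,"rx":0,"ry":0,"rz":0},{"jaw":0.04,"x":0,"y":0,"z":0,"rx":0,"ry":0,"rz":0}]'
python3 -c "
from h import *
go(473,137,53,-46.7)"
```

```text
clock: 19.1
tool_pos: [473.5, 136.9, 55.2]
ee_rot: [[0.001, 0.727, 0.686], [0.0, 0.686, -0.727], [-1.0, 0.001, 0.001]]
ft_force: [-0.1, 1.4, -0.3]
finger_gap: 48.5
clock: 19.4
tool_pos: [473.1, 136.9, 54.7]
ee_rot: [[0.0, 0.727, 0.686], [-0.0, 0.686, -0.727], [-1.0, 0.0, 0.0]]
ft_force: [-0.8, -0.3, -0.8]
finger_gap: 48.6
clk 19.4 p [473.1 136.9  54.7] yaw -46.66 F [-0.8 -0.3 -0.8] gap 48.6 tilt [ 0.0002 -0.     -1.    ]
  rx(rad) 0.0008
  shift now x 0.0017 y -0.0000 z -0.0001
  shift after rot x 0.0017 y -0.0000 z -0.0001
```

```bash
python3 -m jog '[{"jaw":0.04,"x":0.001,"y":0,"z":0,"rx":0,"ry":0,"rz":0},{"jaw":0.04,"x":0.001,"y":0,"z":0,"rx":0,"ry":0,"rz":0},{"jaw":0.04,"x":0,"y":0,"z":0,"rx":0,"ry":0,"rz":0},{"jaw":0.04,"x":0,"y":0,"z":0,"rx":0,"ry":0,"rz":0},{"jaw":0.04,"x":0,"y":0,"z":0,"rx":0,"ry":0,"rz":0}]'; python3 -m jog '[{"jaw":0.053,"x":0,"y":0,"z":0,"rx":0,"ry":0,"rz":0},{"jaw":0.058,"x":0,"y":0,"z":0,"rx":0,"ry":0,"rz":0},{"jaw":0.075,"x":0,"y":0,"z":0,"rx":0,"ry":0,"rz":0},{"jaw":0.075,"x":0,"y":0,"z":0,"rx":0,"ry":0,"rz":0},{"jaw":0.075,"x":-0.02,"y":0,"z":0,"rx":0,"ry":0,"rz":0},{"jaw":0.075,"x":-0.035,"y":0,"z":0,"rx":0,"ry":0,"rz":0},{"jaw":0.075,"x":-0.035,"y":0,"z":0,"rx":0,"ry":0,"rz":0},{"jaw":0.075,"x":-0.03,"y":0,"z":0,"rx":0,"ry":0,"rz":0},{"jaw":0.075,"x":0,"y":0,"z":0,"rx":0,"ry":0,"rz":0},{"jaw":0.075,"x":0,"y":0,"z":0,"rx":0,"ry":0,"rz":0}]'
python3 - <<'E'
from h import *
go(565.3,-222.5,120,-46.7)
save('scene','s5');save('top','t5')
print(fitb('dropper_bottle_mid',547,177,4),fitb('pink_bottle_mid',473,137,4))
for c in('top','scene'): print([(d['position'],d['p']) for d in spotter.tip_of('drawer_handle',c)])
E
```

```text
clock: 19.9
tool_pos: [473.0, 136.9, 52.6]
ee_rot: [[0.0, 0.727, 0.686], [0.0, 0.686, -0.727], [-1.0, 0.0, 0.0]]
ft_force: [0.2, -0.0, -2.5]
finger_gap: 48.6
clock: 20.9
tool_pos: [473.3, 136.9, 172.8]
ee_rot: [[0.001, 0.727, 0.686], [-0.0, 0.686, -0.727], [-1.0, 0.001, 0.001]]
ft_force: [0.1, -0.4, -1.3]
finger_gap: 74.9
clk 20.9 p [473.3 136.9 172.8] yaw -46.66 F [ 0.1 -0.4 -1.3] gap 74.9 tilt [ 0.0011 -0.     -1.    ]
  rx(rad) 0.0007
  shift now x 0.0528 y -0.1797 z 0.3245
  shift after rot x 0.0528 y -0.1795 z 0.3247
no mask dropper_bottle_mid top
no mask pink_bottle_mid top
{('scene',): (array([546.6, 178.1]), np.float64(0.099))} {('scene',): (array([473.1, 138.8]), np.float64(0.05))}
[([566.3, -218.2, 40.6], 0.61)]
[([563.0, -220.7, 36.2], 0.74), ([734.9, 320.0, 52.9], 0.64)]
```

View pics/s5.png

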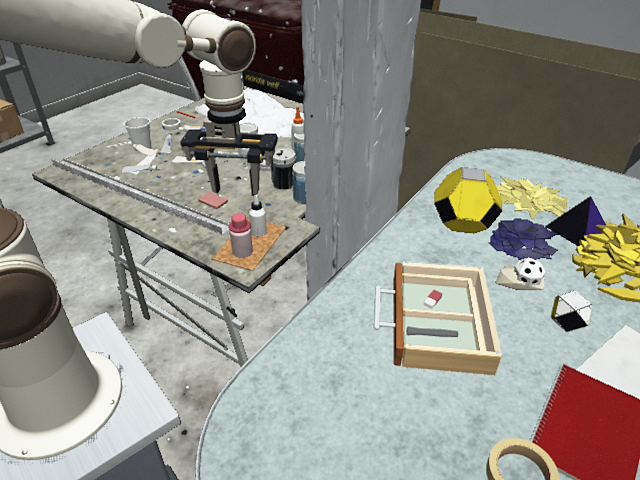

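Both bottles stand upright on the mat ((240,235) and (258,220)). Now to the handle at (378,307).

```bash
python3 -m jog '[{"jaw":0.06,"x":0,"y":-0.009,"z":0.0162,"rx":0,"ry":0,"rz":0},{"jaw":0.04,"x":0,"y":-0.018,"z":0.0325,"rx":0,"ry":0,"rz":0},{"jaw":0.024,"x":0,"y":-0.018,"z":0.0325,"rx":0,"ry":0,"rz":0},{"jaw":0.024,"x":0,"y":-0.018,"z":0.0325,"rx":0,"ry":0,"rz":0},{"jaw":0.024,"x":0,"y":-0.018,"z":0.0325,"rx":0,"ry":0,"rz":0},{"jaw":0.024,"x":0,"y":-0.018,"z":0.0325,"rx":0,"ry":0,"rz":0},{"jaw":0.024,"x":0,"y":-0.018,"z":0.0325,"rx":0,"ry":0,"rz":0},{"jaw":0.024,"x":0,"y":-0.018,"z":0.0325,"rx":0,"ry":0,"rz":0},{"jaw":0.024,"x":0,"y":-0.018,"z":0.0325,"rx":0,"ry":0,"rz":0},{"jaw":0.024,"x":0,"y":-0.018,"z":0.0325,"rx":0,"ry":0,"rz":0}]'
python3 -m jog '[{"jaw":0.024,"x":0,"y":-0.009,"z":0.0162,"rx":0,"ry":0,"rz":0},{"jaw":0.024,"x":0.03,"y":0,"z":0,"rx":0,"ry":0,"rz":0},{"jaw":0.024,"x":0.03,"y":0,"z":0,"rx":0,"ry":0,"rz":0},{"jaw":0.024,"x":0.02,"y":0,"z":0,"rx":0,"ry":0,"rz":0},{"jaw":0.024,"x":0.01,"y":0,"z":0,"rx":0,"ry":0,"rz":0},{"jaw":0.024,"x":0,"y":0,"z":0,"rx":0,"ry":0,"rz":0},{"jaw":0.024,"x":0,"y":0,"z":0,"rx":0,"ry":0,"rz":0},{"jaw":0.024,"x":0,"y":0,"z":0,"rx":0,"ry":0,"rz":0},{"jaw":0.024,"x":0,"y":0,"z":0,"rx":0,"ry":0,"rz":0}]'
python3 -c "
from h import *
go(565.2,-222.3,22,-46.7)
save('scene','s6')
im=cv2.imread('pics/s6.png')[180:360,260:500];cv2.imwrite('pics/s6c.png',cv2.resize(im,(800,600)))"
```

```text
clock: 22.5
tool_pos: [560.7, -206.6, 172.6]
ee_rot: [[0.0, 0.727, 0.686], [0.0, 0.686, -0.727], [-1.0, 0.0, 0.0]]
ft_force: [0.5, 0.1, 0.1]
finger_gap: 24.0
clock: 23.4
tool_pos: [565.9, -223.4, 84.1]
ee_rot: [[0.002, 0.727, 0.686], [-0.001, 0.686, -0.727], [-1.0, 0.001, 0.002]]
ft_force: [0.4, 0.7, 0.1]
finger_gap: 23.7
clk 23.4 p [ 565.9 -223.4   84.1] yaw -46.65 F [0.4 0.7 0.1] gap 23.7 tilt [ 0.0021 -0.0014 -1.    ]
  rx(rad) 0.0008
  shift now x 0.0621 y 0.0002 z -0.0013
  shift after rot x 0.0621 y 0.0002 z -0.0013
```

View pics/s6c.png

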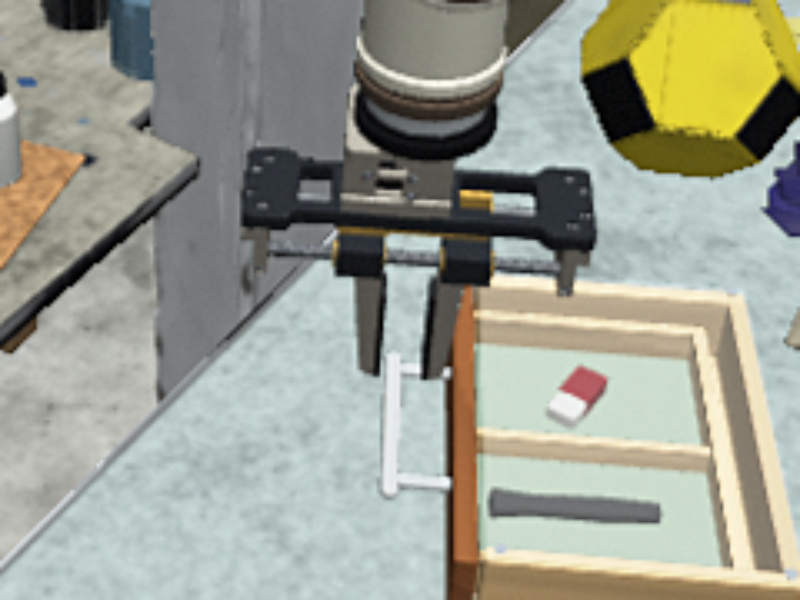

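Tips are aligned above the bar (crop (392,425)). Descend and grip it.

```bash
python3 -m jog '[{"jaw":0.024,"x":0.015,"y":0,"z":-0.0005,"rx":0,"ry":0,"rz":0},{"jaw":0.024,"x":0.015,"y":0,"z":0,"rx":0,"ry":0,"rz":0},{"jaw":0.024,"x":0.012,"y":0,"z":0,"rx":0,"ry":0,"rz":0},{"jaw":0.024,"x":0.008,"y":0,"z":0,"rx":0,"ry":0,"rz":0},{"jaw":0.024,"x":0.006,"y":0,"z":0,"rx":0,"ry":0,"rz":0},{"jaw":0.024,"x":0.006,"y":0,"z":0,"rx":0,"ry":0,"rz":0},{"jaw":0.024,"x":0,"y":0,"z":0,"rx":0,"ry":0,"rz":0},{"jaw":0.024,"x":0,"y":0,"z":0,"rx":0,"ry":0,"rz":0}]'
python3 -m jog '[{"jaw":0.01,"x":0,"y":0,"z":0,"rx":0,"ry":0,"rz":0},{"jaw":0.0,"x":0,"y":0,"z":0,"rx":0,"ry":0,"rz":0},{"jaw":0.0,"x":0,"y":0,"z":0,"rx":0,"ry":0,"rz":0},{"jaw":0.0,"x":0,"y":0,"z":0,"rx":0,"ry":0,"rz":0}]' 15
python3 -c "
from h import *
go(565.2,-222.3,22,-46.7)
save('scene','s7')
im=cv2.imread('pics/s7.png')[180:360,260:500];cv2.imwrite('pics/s7c.png',cv2.resize(im,(800,600)))"
```

```text
clock: 24.25
tool_pos: [565.0, -222.7, 20.8]
ee_rot: [[0.0, 0.727, 0.686], [-0.0, 0.686, -0.727], [-1.0, 0.0, 0.0]]
ft_force: [-0.2, -0.3, 0.8]
finger_gap: 24.2
clock: 24.65
tool_pos: [565.0, -222.7, 21.1]
ee_rot: [[0.001, 0.727, 0.686], [-0.0, 0.686, -0.727], [-1.0, 0.0, 0.001]]
ft_force: [0.0, 0.1, 2.0]
finger_gap: 10.3
clk 24.65 p [ 565.  -222.7   21.1] yaw -46.66 F [0.  0.1 2. ] gap 10.3 tilt [ 0.0006 -0.0004 -1.    ]
  rx(rad) 0.0007
  shift now x -0.0009 y 0.0004 z -0.0002
  shift after rot x -0.0009 y 0.0004 z -0.0002
```

View pics/s7c.png

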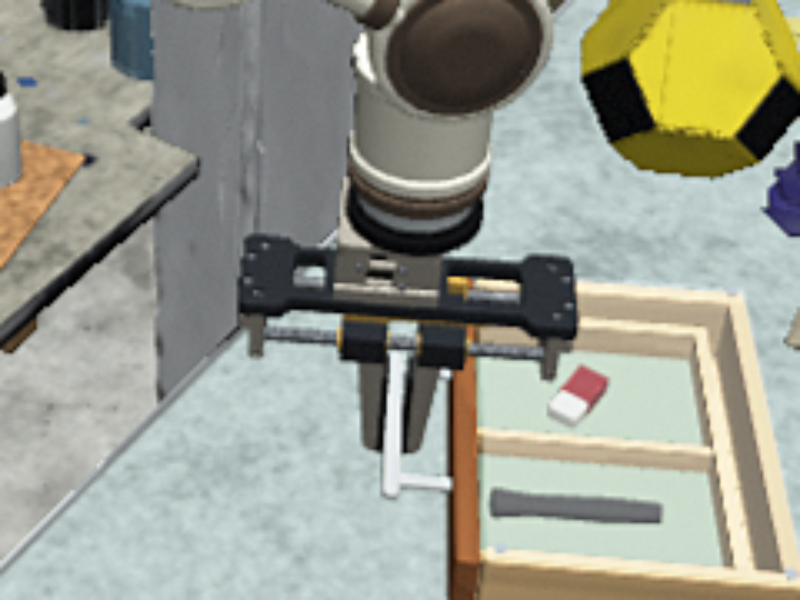

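The bar is between the fingers (gap 10.3). Pull.

```bash
python3 -m jog '[{"jaw":0.0,"x":0,"y":0,"z":-0.005,"rx":0,"ry":0,"rz":0},{"jaw":0.0,"x":0,"y":0,"z":-0.01,"rx":0,"ry":0,"rz":0},{"jaw":0.0,"x":0,"y":0,"z":-0.015,"rx":0,"ry":0,"rz":0},{"jaw":0.0,"x":0,"y":0,"z":-0.015,"rx":0,"ry":0,"rz":0},{"jaw":0.0,"x":0,"y":0,"z":-0.015,"rx":0,"ry":0,"rz":0},{"jaw":0.0,"x":0,"y":0,"z":-0.015,"rx":0,"ry":0,"rz":0},{"jaw":0.0,"x":0,"y":0,"z":-0.015,"rx":0,"ry":0,"rz":0},{"jaw":0.0,"x":0,"y":0,"z":-0.015,"rx":0,"ry":0,"rz":0},{"jaw":0.0,"x":0,"y":0,"z":-0.01,"rx":0,"ry":0,"rz":0},{"jaw":0.0,"x":0,"y":0,"z":-0.005,"rx":0,"ry":0,"rz":0}]'
python3 -m jog '[{"jaw":0.0,"x":0,"y":0,"z":-0.003,"rx":0,"ry":0,"rz":0},{"jaw":0.0,"x":0,"y":0,"z":-0.003,"rx":0,"ry":0,"rz":0},{"jaw":0.0,"x":0,"y":0,"z":0,"rx":0,"ry":0,"rz":0}]'
python3 -c "
from h import *
go(565,-222.7,21,-46.7)"
```

```text
clock: 25.7
tool_pos: [481.9, -134.8, 21.1]
ee_rot: [[0.0, 0.727, 0.687], [-0.001, 0.687, -0.727], [-1.0, -0.0, 0.001]]
ft_force: [1.5, -1.8, 3.6]
finger_gap: 10.3
clock: 26.0
tool_pos: [478.2, -130.9, 21.0]
ee_rot: [[-0.0, 0.727, 0.686], [-0.0, 0.686, -0.727], [-1.0, -0.0, 0.0]]
ft_force: [-1.3, -0.6, 8.7]
finger_gap: 10.4
clk 26.0 p [ 478.2 -130.9   21. ] yaw -46.66 F [-1.3 -0.6  8.7] gap 10.4 tilt [-0.0001 -0.0001 -1.    ]
  rx(rad) 0.0008
  shift now x 0.0000 y 0.0001 z 0.1264
  shift after rot x 0.0000 y 0.0002 z 0.1264
```

```bash
for i in 1; do :; done; python3 -m jog '[{"jaw":0.0,"x":0,"y":0,"z":-0.004,"rx":0,"ry":0,"rz":0},{"jaw":0.0,"x":0,"y":0,"z":-0.003,"rx":0,"ry":0,"rz":0},{"jaw":0.0,"x":0,"y":0,"z":0,"rx":0,"ry":0,"rz":0}]'
python3 -m jog '[{"jaw":0.0,"x":0,"y":0,"z":-0.003,"rx":0,"ry":0,"rz":0},{"jaw":0.0,"x":0,"y":0,"z":0,"rx":0,"ry":0,"rz":0}]'
python3 -m jog '[{"jaw":0.0,"x":0,"y":0,"z":-0.003,"rx":0,"ry":0,"rz":0},{"jaw":0.0,"x":0,"y":0,"z":0,"rx":0,"ry":0,"rz":0}]'
python3 -c "
from h import *
go(565,-222.7,21,-46.7)"
```

```text
clock: 26.3
tool_pos: [473.5, -125.9, 21.1]
ee_rot: [[0.0, 0.727, 0.686], [-0.0, 0.686, -0.727], [-1.0, -0.0, 0.0]]
ft_force: [-2.3, -0.1, 7.7]
finger_gap: 10.3
clock: 26.5
tool_pos: [471.4, -123.8, 21.0]
ee_rot: [[0.0, 0.727, 0.686], [-0.0, 0.686, -0.727], [-1.0, -0.0, 0.0]]
ft_force: [-1.6, -1.1, 9.2]
finger_gap: 10.7
clock: 26.7
tool_pos: [470.1, -122.4, 21.1]
ee_rot: [[0.002, 0.727, 0.686], [-0.002, 0.686, -0.727], [-1.0, 0.0, 0.003]]
ft_force: [1.4, -4.0, 4.5]
finger_gap: 10.4
clk 26.7 p [ 470.1 -122.4   21.1] yaw -46.66 F [ 1.4 -4.   4.5] gap 10.4 tilt [ 0.0021 -0.0021 -1.    ]
  rx(rad) 0.0007
  shift now x 0.0001 y 0.0002 z 0.1380
  shift after rot x 0.0001 y 0.0003 z 0.1380
```

```bash
python3 -m jog '[{"jaw":0.0,"x":0,"y":0,"z":-0.002,"rx":0,"ry":0,"rz":0},{"jaw":0.0,"x":0,"y":0,"z":0,"rx":0,"ry":0,"rz":0},{"jaw":0.0,"x":0,"y":0,"z":0,"rx":0,"ry":0,"rz":0}]'
python3 -c "
from h import *
go(565,-222.7,21,-46.7)"
```

```text
clock: 27.0
tool_pos: [470.2, -122.4, 21.2]
ee_rot: [[0.005, 0.727, 0.686], [-0.005, 0.686, -0.727], [-1.0, 0.001, 0.007]]
ft_force: [4.8, -9.9, -3.6]
finger_gap: 10.7
clk 27.0 p [ 470.2 -122.4   21.2] yaw -46.67 F [ 4.8 -9.9 -3.6] gap 10.7 tilt [ 0.0053 -0.0047 -1.    ]
  rx(rad) 0.0005
  shift now x 0.0002 y 0.0002 z 0.1380
  shift after rot x 0.0002 y 0.0002 z 0.1380
```

```bash
python3 -m jog '[{"jaw":0.0,"x":0,"y":0,"z":0.0025,"rx":0,"ry":0,"rz":0},{"jaw":0.02,"x":0,"y":0,"z":0,"rx":0,"ry":0,"rz":0},{"jaw":0.024,"x":0,"y":0,"z":0,"rx":0,"ry":0,"rz":0},{"jaw":0.024,"x":-0.02,"y":0,"z":0,"rx":0,"ry":0,"rz":0},{"jaw":0.024,"x":-0.03,"y":0,"z":0,"rx":0,"ry":0,"rz":0},{"jaw":0.024,"x":-0.03,"y":0,"z":0,"rx":0,"ry":0,"rz":0},{"jaw":0.024,"x":-0.03,"y":0,"z":0,"rx":0,"ry":0,"rz":0},{"jaw":0.03,"x":-0.03,"y":0,"z":0,"rx":0,"ry":0,"rz":0},{"jaw":0.036,"x":0,"y":0,"z":0,"rx":0,"ry":0,"rz":0}]'
python3 - <<'E'
from h import *
save('scene','s8');save('top','t8')
for c in('top','scene'):
    for n in('burnisher_mid','eraser_mid','drawer_handle','drawer'):
        print(c,n,[(np.round(d['position'],1),round(d['p'],2)) for d in spotter.tip_of(n,c)[:2]])
im=cv2.imread('pics/t8.png')[190:310,330:490];cv2.imwrite('pics/t8c.png',cv2.resize(im,(800,600),interpolation=cv2.INTER_CUBIC))
im=cv2.imread('pics/s8.png')[225:375,300:500];cv2.imwrite('pics/s8c.png',cv2.resize(im,(800,600),interpolation=cv2.INTER_CUBIC))
E
```

```text
clock: 27.9
tool_pos: [471.7, -122.5, 164.2]
ee_rot: [[0.006, 0.727, 0.687], [-0.003, 0.687, -0.727], [-1.0, 0.002, 0.006]]
ft_force: [0.3, -0.4, 0.5]
finger_gap: 35.4
top burnisher_mid []
top eraser_mid []
top drawer_handle []Traceback (most recent call last):
  File "<stdin>", line 5, in <module>
ValueError: it knows: burnisher_mid, cork_mat, drawer_handle, dropper_bottle_mid, eraser_mid, foam_pad, jar_mid, pink_bottle_mid
```

Run:
```python
from h import *
eyes.grab_frame('scene')
for c in('scene',):
    for n in('burnisher_mid','eraser_mid','drawer_handle'):
        print(c,n,[(np.round(d['position'],1),round(d['p'],2)) for d in spotter.tip_of(n,c)[:2]])
im=cv2.imread('pics/t8.png')[190:310,330:490];cv2.imwrite('pics/t8c.png',cv2.resize(im,(800,600),interpolation=cv2.INTER_CUBIC))
im=cv2.imread('pics/s8.png')[225:375,300:500];cv2.imwrite('pics/s8c.png',cv2.resize(im,(800,600),interpolation=cv2.INTER_CUBIC))
```

```text
scene burnisher_mid [(array([ 511.6, -234.4,   24.8]), 0.86)]
scene eraser_mid [(array([ 586.8, -171.8,   22.7]), 0.78)]
scene drawer_handle [(array([ 469.9, -120.9,   37.4]), 0.66)]
```

View pics/t8c.png

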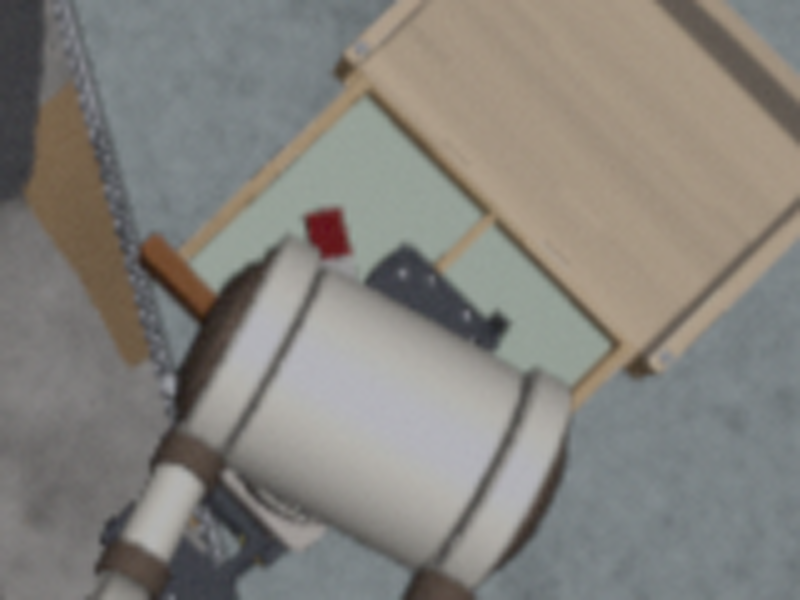

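View pics/s8c.png

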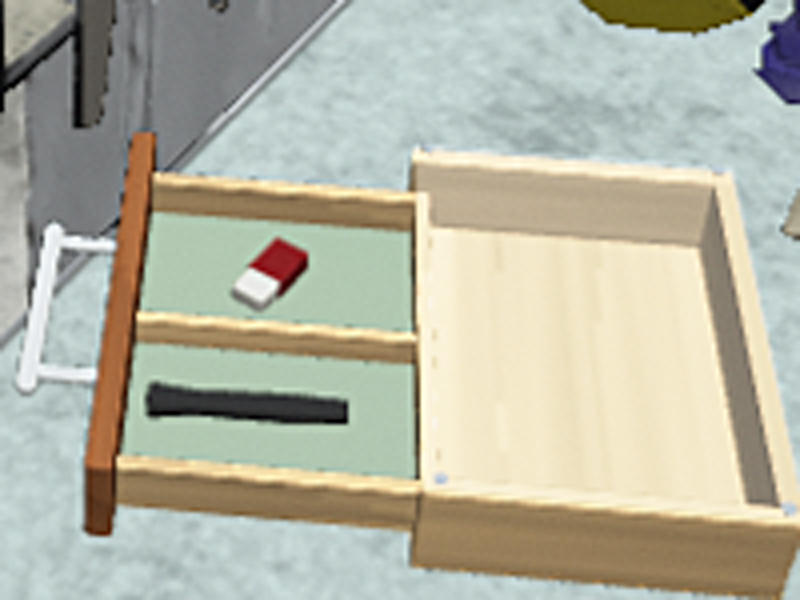

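Run:
```python
from h import *
s=lambda x,y,z:ray('scene',300+x/4,225+y/4,z)
a,b=s(147,400,26),s(348,411,26); d=b-a; print((a+b)/2,np.linalg.norm(d),np.degrees(np.arctan2(d[1],d[0])))
eyes.grab_frame('scene')
for r in spotter.masks_of('burnisher_mid','scene')[:2]:
    v,u=np.nonzero(r['pixels']); P=np.array([ray('scene',x,y,26)[:2] for x,y in zip(u,v)]).astype(np.float32)
    print(r['p'],len(u),(u.min(),u.max(),v.min(),v.max()),cv2.minAreaRect(P))
go(511,-234.5,150,43.5)
```

```text
[ 510.8649 -235.0992   26.    ] 98.83551015972547 -44.309689721358005
0.72 380 (np.int64(336), np.int64(386), np.int64(320), np.int64(330)) ((511.16839599609375, -232.06422424316406), (21.79035186767578, 98.91352081298828), 44.80908203125)Traceback (most recent call last):
  File "<stdin>", line 6, in <module>
  File "h.py", line 12, in ray
    f,cx,cy,R,t=cal(cam); d=R.T@np.array([(u-cx)/f,(v-cy)/f,1]); c=-R.T@t
                ~~~^^^^^
  File "h.py", line 7, in cal
    c=eyes.calibration(cam); f=240/np.tan(np.radians(c['fovy'])/2)
ValueError: time passes only in moves, steps and waits
```

```bash
python3 - <<'E'
s=open('h.py').read()
s=s.replace("def cal(cam):","from functools import lru_cache\n@lru_cache\ndef cal(cam):")
open('h.py','w').write(s)
E
python3 -m jog '[{"jaw":0.04,"x":0,"y":0,"z":0,"rx":-0.146,"ry":0,"rz":0},{"jaw":0.04,"x":0,"y":0,"z":0,"rx":-0.146,"ry":0,"rz":0},{"jaw":0.04,"x":0,"y":0,"z":0,"rx":-0.146,"ry":0,"rz":0},{"jaw":0.04,"x":0,"y":0,"z":0,"rx":-0.146,"ry":0,"rz":0},{"jaw":0.04,"x":0,"y":0,"z":0,"rx":-0.146,"ry":0,"rz":0},{"jaw":0.04,"x":0,"y":0,"z":0,"rx":-0.146,"ry":0,"rz":0},{"jaw":0.04,"x":0,"y":0,"z":0,"rx":-0.146,"ry":0,"rz":0},{"jaw":0.04,"x":0,"y":0,"z":0,"rx":-0.146,"ry":0,"rz":0},{"jaw":0.04,"x":0,"y":0,"z":0,"rx":-0.146,"ry":0,"rz":0},{"jaw":0.04,"x":0,"y":0,"z":0,"rx":-0.146,"ry":0,"rz":0}]'
python3 -m jog '[{"jaw":0.04,"x":0,"y":0,"z":0,"rx":-0.145,"ry":0,"rz":0},{"jaw":0.04,"x":0,"y":0,"z":0,"rx":0,"ry":0,"rz":0},{"jaw":0.04,"x":0,"y":0,"z":0,"rx":0,"ry":0,"rz":0}]'
python3 -c "
from h import *
go(511,-234,22,45.3)"
```

```text
clock: 29.45
tool_pos: [469.6, -121.8, 160.5]
ee_rot: [[-0.0, -0.606, 0.795], [0.0, 0.795, 0.606], [-1.0, 0.0, -0.0]]
ft_force: [0.5, 0.5, -0.3]
finger_gap: 39.9
clock: 29.75
tool_pos: [469.7, -121.8, 160.5]
ee_rot: [[-0.0, -0.708, 0.706], [0.0, 0.706, 0.708], [-1.0, 0.0, -0.0]]
ft_force: [0.3, -0.1, 0.2]
finger_gap: 40.0
clk 29.75 p [ 469.7 -121.8  160.5] yaw 45.1 F [ 0.3 -0.1  0.2] gap 40.0 tilt [-0.0001  0.0001 -1.    ]
  rx(rad) -0.0035
  shift now x 0.1385 y -0.1084 z -0.0503
  shift after rot x 0.1385 y -0.1083 z -0.0507
```

```bash
python3 -m jog '[{"jaw":0.04,"x":0,"y":-0.0271,"z":-0.0126,"rx":0,"ry":0,"rz":0},{"jaw":0.04,"x":0,"y":-0.0271,"z":-0.0126,"rx":0,"ry":0,"rz":0},{"jaw":0.04,"x":0,"y":-0.0271,"z":-0.0126,"rx":0,"ry":0,"rz":0},{"jaw":0.04,"x":0,"y":-0.0271,"z":-0.0126,"rx":0,"ry":0,"rz":0},{"jaw":0.04,"x":0.02,"y":0,"z":0,"rx":0,"ry":0,"rz":0},{"jaw":0.04,"x":0.03,"y":0,"z":0,"rx":0,"ry":0,"rz":0},{"jaw":0.04,"x":0.03,"y":0,"z":0,"rx":0,"ry":0,"rz":0},{"jaw":0.04,"x":0.02,"y":0,"z":0,"rx":0,"ry":0,"rz":0},{"jaw":0.04,"x":0,"y":0,"z":0,"rx":0,"ry":0,"rz":0},{"jaw":0.04,"x":0,"y":0,"z":0,"rx":0,"ry":0,"rz":0}]'
python3 -m jog '[{"jaw":0.04,"x":0,"y":0,"z":0,"rx":0,"ry":0,"rz":0},{"jaw":0.04,"x":0,"y":0,"z":0,"rx":0,"ry":0,"rz":0},{"jaw":0.04,"x":0,"y":0,"z":0,"rx":0,"ry":0,"rz":0}]'
python3 -c "
from h import *
go(511,-234,22,45.3)
save('scene','s9')
im=cv2.imread('pics/s9.png')[210:360,280:480];cv2.imwrite('pics/s9c.png',cv2.resize(im,(800,600),interpolation=cv2.INTER_CUBIC))
"
```

```text
clock: 30.75
tool_pos: [511.4, -234.0, 60.9]
ee_rot: [[-0.0, -0.71, 0.704], [0.0, 0.704, 0.71], [-1.0, 0.0, -0.0]]
ft_force: [-0.4, 0.3, 0.9]
finger_gap: 40.0
clock: 31.05
tool_pos: [512.0, -234.4, 61.8]
ee_rot: [[0.002, -0.711, 0.704], [-0.001, 0.704, 0.711], [-1.0, -0.002, 0.0]]
ft_force: [0.1, 0.6, -0.9]
finger_gap: 40.2
clk 31.05 p [ 512.  -234.4   61.8] yaw 45.29 F [ 0.1  0.6 -0.9] gap 40.2 tilt [ 0.0017 -0.0013 -1.    ]
  rx(rad) -0.0003
  shift now x 0.0398 y 0.0010 z -0.0004
  shift after rot x 0.0398 y 0.0010 z -0.0004
```

View pics/s9c.png

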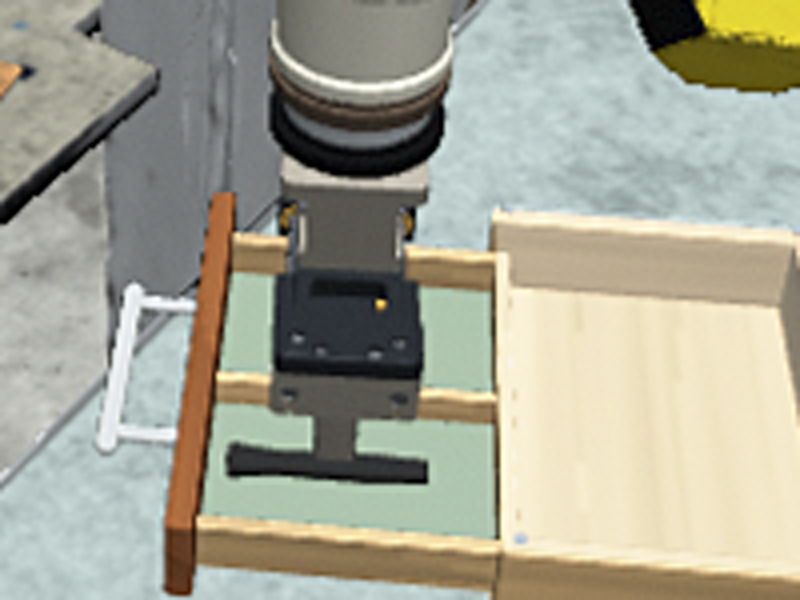

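The finger at crop (335,440) is over the burnisher's middle (spans x 227–428). Descend.

```bash
python3 -m jog '[{"jaw":0.04,"x":0.01,"y":0.0005,"z":0,"rx":0,"ry":0,"rz":0},{"jaw":0.04,"x":0.01,"y":0,"z":0,"rx":0,"ry":0,"rz":0},{"jaw":0.04,"x":0.01,"y":0,"z":0,"rx":0,"ry":0,"rz":0},{"jaw":0.04,"x":0.006,"y":0,"z":0,"rx":0,"ry":0,"rz":0},{"jaw":0.04,"x":0.002,"y":0,"z":0,"rx":0,"ry":0,"rz":0},{"jaw":0.04,"x":0,"y":0,"z":0,"rx":0,"ry":0,"rz":0},{"jaw":0.04,"x":0,"y":0,"z":0,"rx":0,"ry":0,"rz":0},{"jaw":0.04,"x":0,"y":0,"z":0,"rx":0,"ry":0,"rz":0}]'
python3 -c "
from h import *
go(511,-234,21,45.3)
"
```

```text
clock: 31.9
tool_pos: [511.3, -233.8, 23.1]
ee_rot: [[0.001, -0.711, 0.703], [-0.001, 0.703, 0.711], [-1.0, -0.001, 0.0]]
ft_force: [0.3, -0.3, 0.3]
finger_gap: 39.9
clk 31.9 p [ 511.3 -233.8   23.1] yaw 45.3 F [ 0.3 -0.3  0.3] gap 39.9 tilt [ 0.0008 -0.0006 -1.    ]
  rx(rad) -0.0
  shift now x 0.0021 y 0.0001 z -0.0003
  shift after rot x 0.0021 y 0.0001 z -0.0003
```

```bash
python3 -m jog '[{"jaw":0.04,"x":0.0015,"y":0,"z":0,"rx":0,"ry":0,"rz":0},{"jaw":0.025,"x":0,"y":0,"z":0,"rx":0,"ry":0,"rz":0},{"jaw":0.01,"x":0,"y":0,"z":0,"rx":0,"ry":0,"rz":0},{"jaw":0.005,"x":0,"y":0,"z":0,"rx":0,"ry":0,"rz":0},{"jaw":0.005,"x":0,"y":0,"z":0,"rx":0,"ry":0,"rz":0},{"jaw":0.005,"x":0,"y":0,"z":0,"rx":0,"ry":0,"rz":0}]' 15
python3 -c "
from h import *
go(511,-234,21,45.3)
"
```

```text
clock: 32.5
tool_pos: [511.0, -233.6, 21.1]
ee_rot: [[0.0, -0.711, 0.703], [-0.0, 0.703, 0.711], [-1.0, -0.0, 0.0]]
ft_force: [0.4, 0.6, 0.3]
finger_gap: 17.2
clk 32.5 p [ 511.  -233.6   21.1] yaw 45.3 F [0.4 0.6 0.3] gap 17.2 tilt [ 0.0001 -0.     -1.    ]
  rx(rad) -0.0
  shift now x 0.0001 y -0.0003 z -0.0003
  shift after rot x 0.0001 y -0.0003 z -0.0003
```

```bash
python3 -m jog '[{"jaw":0.005,"x":-0.015,"y":0,"z":0,"rx":0,"ry":0,"rz":0},{"jaw":0.005,"x":-0.03,"y":0,"z":0,"rx":0,"ry":0,"rz":0},{"jaw":0.005,"x":-0.035,"y":0,"z":0,"rx":0,"ry":0,"rz":0},{"jaw":0.005,"x":-0.035,"y":0,"z":0,"rx":0,"ry":0,"rz":0},{"jaw":0.005,"x":-0.02,"y":0,"z":0,"rx":0,"ry":0,"rz":0},{"jaw":0.005,"x":0,"y":0,"z":0,"rx":0,"ry":0,"rz":0},{"jaw":0.005,"x":0,"y":0,"z":0,"rx":0,"ry":0,"rz":0}]'
python3 -c "
from h import *
go(533,373.2,150,14.9)
save('scene','s10')
im=cv2.imread('pics/s10.png')[180:360,260:500];cv2.imwrite('pics/s10c.png',cv2.resize(im,(800,600),interpolation=cv2.INTER_CUBIC))
"
```

```text
clock: 33.2
tool_pos: [510.9, -233.5, 156.2]
ee_rot: [[0.0, -0.711, 0.703], [-0.0, 0.703, 0.711], [-1.0, -0.0, 0.0]]
ft_force: [0.7, -0.3, -0.5]
finger_gap: 17.3
clk 33.2 p [ 510.9 -233.5  156.2] yaw 45.3 F [ 0.7 -0.3 -0.5] gap 17.3 tilt [ 0.0003 -0.0003 -1.    ]
  rx(rad) 0.5306
  shift now x 0.0062 y 0.4111 z 0.4468
  shift after rot x 0.0062 y 0.5807 z 0.1774
```

View pics/s10c.png

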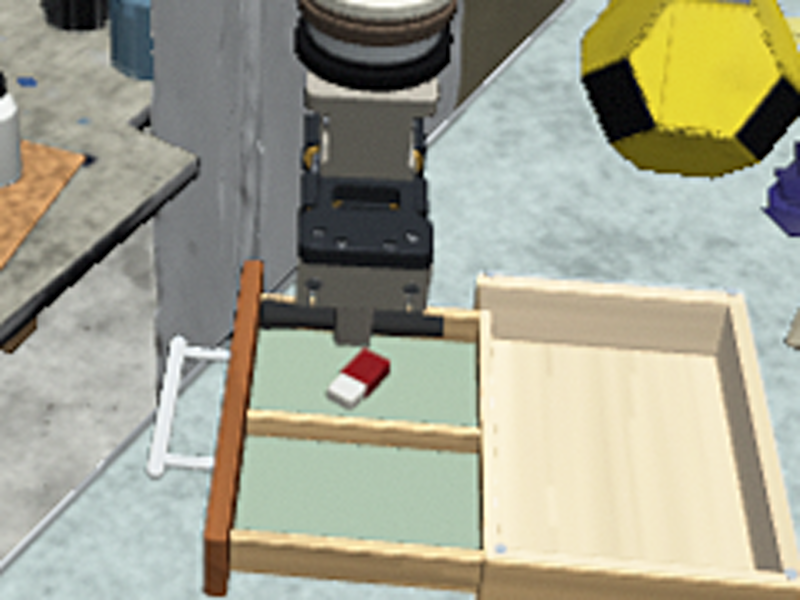

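The burnisher is out (crop x 262–443), gripped in its middle and level; eraser stays. Carry it to the pad.

```bash
python3 -m jog '[{"jaw":0.005,"x":0,"y":0.0128,"z":0.014,"rx":0,"ry":0,"rz":0},{"jaw":0.005,"x":0,"y":0.0257,"z":0.0279,"rx":0,"ry":0,"rz":0},{"jaw":0.005,"x":0,"y":0.0257,"z":0.0279,"rx":0,"ry":0,"rz":0},{"jaw":0.005,"x":0,"y":0.0257,"z":0.0279,"rx":0,"ry":0,"rz":0},{"jaw":0.005,"x":0,"y":0.0257,"z":0.0279,"rx":0,"ry":0,"rz":0},{"jaw":0.005,"x":0,"y":0.0257,"z":0.0279,"rx":0,"ry":0,"rz":0},{"jaw":0.005,"x":0,"y":0.0257,"z":0.0279,"rx":0,"ry":0,"rz":0},{"jaw":0.005,"x":0,"y":0.0257,"z":0.0279,"rx":0,"ry":0,"rz":0},{"jaw":0.005,"x":0,"y":0.0257,"z":0.0279,"rx":0,"ry":0,"rz":0},{"jaw":0.005,"x":0,"y":0.0257,"z":0.0279,"rx":0,"ry":0,"rz":0}]'
python3 -m jog '[{"jaw":0.005,"x":0,"y":0.0257,"z":0.0279,"rx":0,"ry":0,"rz":0},{"jaw":0.005,"x":0,"y":0.0257,"z":0.0279,"rx":0,"ry":0,"rz":0},{"jaw":0.005,"x":0,"y":0.0257,"z":0.0279,"rx":0,"ry":0,"rz":0},{"jaw":0.005,"x":0,"y":0.0257,"z":0.0279,"rx":0,"ry":0,"rz":0},{"jaw":0.005,"x":0,"y":0.0257,"z":0.0279,"rx":0,"ry":0,"rz":0},{"jaw":0.005,"x":0,"y":0.0257,"z":0.0279,"rx":0,"ry":0,"rz":0},{"jaw":0.005,"x":0,"y":0.0128,"z":0.014,"rx":0,"ry":0,"rz":0}]'
python3 -m jog '[{"jaw":0.005,"x":0,"y":0,"z":0,"rx":0.1,"ry":0,"rz":0},{"jaw":0.005,"x":0,"y":0,"z":0,"rx":0.12,"ry":0,"rz":0},{"jaw":0.005,"x":0,"y":0,"z":0,"rx":0.12,"ry":0,"rz":0},{"jaw":0.005,"x":0,"y":0,"z":0,"rx":0.12,"ry":0,"rz":0},{"jaw":0.005,"x":0,"y":0,"z":0,"rx":0.0706,"ry":0,"rz":0},{"jaw":0.005,"x":0,"y":0,"z":0,"rx":0,"ry":0,"rz":0},{"jaw":0.005,"x":0,"y":0,"z":0,"rx":0,"ry":0,"rz":0}]'
python3 -c "
from h import *
go(533,373.2,40,14.9)
save('scene','s11');save('top','t11')
im=cv2.imread('pics/s11.png')[120:270,130:330];cv2.imwrite('pics/s11c.png',cv2.resize(im,(800,600),interpolation=cv2.INTER_CUBIC))
"
```

```text
clock: 34.25
tool_pos: [522.0, 129.2, 154.5]
ee_rot: [[-0.003, -0.711, 0.703], [0.0, 0.703, 0.711], [-1.0, 0.002, -0.002]]
ft_force: [0.3, 0.2, -0.8]
finger_gap: 17.7
clock: 34.95
tool_pos: [530.1, 376.4, 154.1]
ee_rot: [[-0.003, -0.713, 0.701], [-0.0, 0.701, 0.713], [-1.0, 0.002, -0.003]]
ft_force: [1.5, -0.4, -0.5]
finger_gap: 17.6
clock: 35.65
tool_pos: [531.5, 373.3, 154.9]
ee_rot: [[-0.002, -0.259, 0.966], [-0.001, 0.966, 0.259], [-1.0, -0.0, -0.002]]
ft_force: [-0.3, 0.6, -1.1]
finger_gap: 17.2
clk 35.65 p [531.5 373.3 154.9] yaw 15.03 F [-0.3  0.6 -1.1] gap 17.2 tilt [-0.0022 -0.0008 -1.    ]
  rx(rad) 0.0022
  shift now x 0.1149 y -0.0005 z 0.0015
  shift after rot x 0.1149 y -0.0005 z 0.0015
```

View pics/s11c.png

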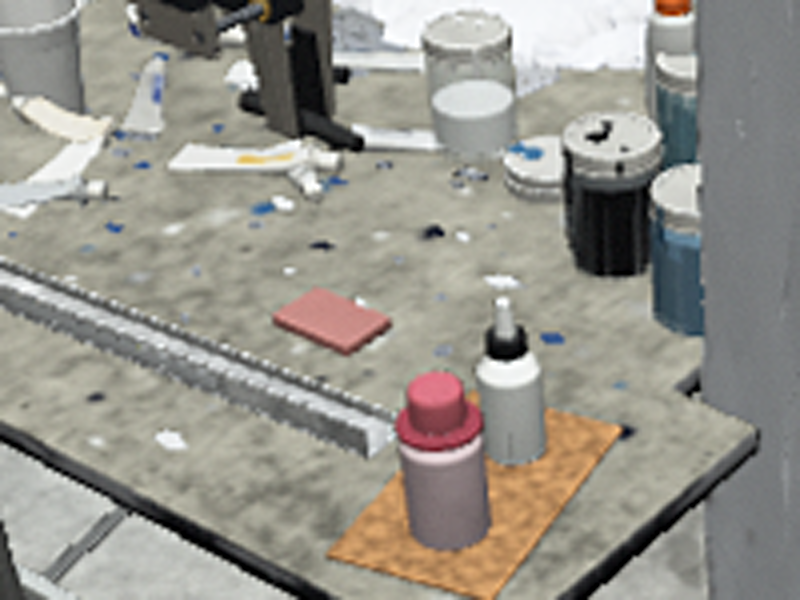

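Run:
```python
from h import *
s=lambda x,y,z:ray('scene',130+x/4,120+y/4,z)
L,T,R,B=[s(*p,10) for p in((273,317),(320,288),(391,320),(346,346))]
for n,a,b in(('TR',R,T),('BL',B,L),('LT',L,T),('BR',B,R)):
    d=b-a;print(n,np.linalg.norm(d),np.degrees(np.arctan2(d[1],d[0])))
print((L+T+R+B)/4)
eyes.grab_frame('top');
for r in spotter.masks_of('foam_pad','top')[:1]:
    v,u=np.nonzero(r['pixels']); P=np.array([ray('top',x,y,10)[:2] for x,y in zip(u,v)]).astype(np.float32)
    print(r['p'],len(u),cv2.minAreaRect(P),P.mean(0))
    C=P-P.mean(0); w,V=np.linalg.eigh(C.T@C); print(np.degrees(np.arctan2(V[1,1],V[0,1])))
```

```text
TR 68.09608821284532 103.96112163356754
BL 65.3655854941248 107.71707191981535
LT 44.66691576394517 14.856738275613155
BR 40.437983151060216 10.881155667685743
[530.448  368.8685  10.    ]
0.96 375 ((531.8192749023438, 374.57098388671875), (42.48505401611328, 70.88496398925781), 18.49648094177246) [531.4141 373.3544]
109.880424
```

Run:
```python
from h import *
for c,f,(u0,u1,v0,v1) in(('top','top0',(175,225,240,280)),('scene','scene0',(190,240,185,215))):
    im=cv2.imread(f'pics/{f}.png').astype(int)
    b,g,r=im[...,0],im[...,1],im[...,2]; m=np.zeros(r.shape,bool); m[v0:v1,u0:u1]=((r-g)>30)[v0:v1,u0:u1]
    n,l,stt,cc=cv2.connectedComponentsWithStats(m.astype(np.uint8)); k=1+np.argmax(stt[1:,4]); v,u=np.nonzero(l==k)
    P=np.array([ray(c,x,y,10 if c=='top' else 8)[:2] for x,y in zip(u,v)]).astype(np.float32)
    C=P-P.mean(0); w,V=np.linalg.eigh(C.T@C); print(c,len(u),P.mean(0),np.degrees(np.arctan2(V[1,1],V[0,1]))%180,cv2.minAreaRect(P))
```

```text
top 366 [532.7547 374.1098] 106.0491 ((533.1558227539062, 374.1868896484375), (41.728721618652344, 67.83079528808594), 15.529985427856445)
scene 281 [529.9039 371.84  ] 101.33033 ((530.2254028320312, 372.47589111328125), (50.67959213256836, 75.91378021240234), 15.50814437866211)
```

```bash
python3 -m jog '[{"jaw":0.005,"x":0.02,"y":0,"z":0.0002,"rx":0,"ry":0,"rz":0},{"jaw":0.005,"x":0.03,"y":0,"z":0,"rx":0,"ry":0,"rz":0},{"jaw":0.005,"x":0.03,"y":0,"z":0,"rx":0,"ry":0,"rz":0},{"jaw":0.005,"x":0.025,"y":0,"z":0,"rx":0,"ry":0,"rz":0},{"jaw":0.005,"x":0.015,"y":0,"z":0,"rx":0,"ry":0,"rz":0},{"jaw":0.005,"x":0.008,"y":0,"z":0,"rx":0,"ry":0,"rz":0},{"jaw":0.005,"x":0,"y":0,"z":0,"rx":0,"ry":0,"rz":0},{"jaw":0.005,"x":0,"y":0,"z":0,"rx":0,"ry":0,"rz":0},{"jaw":0.005,"x":0,"y":0,"z":0,"rx":0,"ry":0,"rz":0},{"jaw":0.005,"x":0,"y":0,"z":0,"rx":0,"ry":0,"rz":0}]'
python3 -c "
from h import *
go(532.2,373,14.1,15.1)
save('scene','s12')
im=cv2.imread('pics/s12.png')[120:270,130:330];cv2.imwrite('pics/s12c.png',cv2.resize(im,(800,600),interpolation=cv2.INTER_CUBIC))
"
```

```text
clock: 36.85
tool_pos: [533.9, 373.4, 29.4]
ee_rot: [[0.002, -0.257, 0.966], [0.001, 0.966, 0.257], [-1.0, 0.0, 0.002]]
ft_force: [-0.3, 1.1, -0.2]
finger_gap: 17.7
clk 36.85 p [533.9 373.4  29.4] yaw 14.9 F [-0.3  1.1 -0.2] gap 17.7 tilt [ 0.002   0.0009 -1.    ]
  rx(rad) -0.0035
  shift now x 0.0153 y -0.0000 z -0.0017
  shift after rot x 0.0153 y 0.0000 z -0.0017
```

View pics/s12c.png

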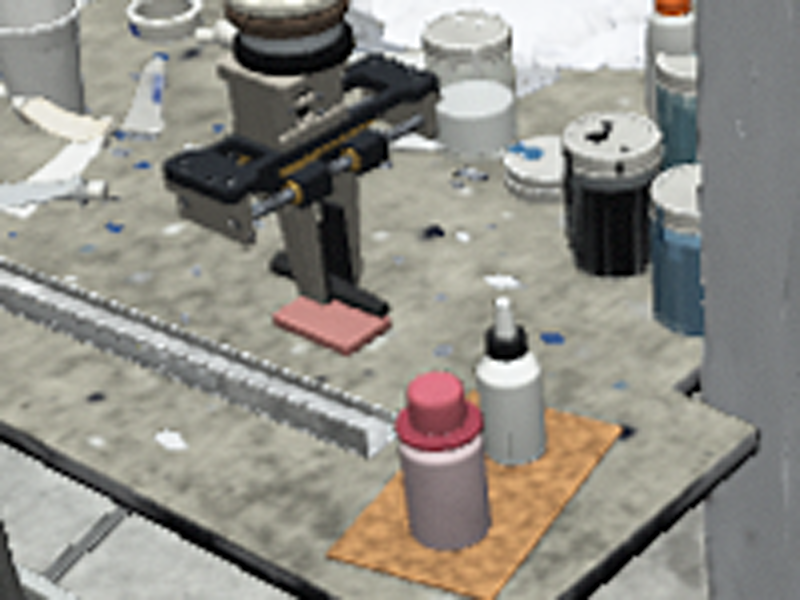

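Burnisher hovers over the pad (crop (330,315)), aligned with its length. Lower.

```bash
python3 -m jog '[{"jaw":0.005,"x":0.006,"y":0,"z":-0.0007,"rx":-0.003,"ry":0,"rz":0},{"jaw":0.005,"x":0.005,"y":0,"z":0,"rx":0,"ry":0,"rz":0},{"jaw":0.005,"x":0,"y":0,"z":0,"rx":0,"ry":0,"rz":0},{"jaw":0.005,"x":0,"y":0,"z":0,"rx":0,"ry":0,"rz":0},{"jaw":0.005,"x":0,"y":0,"z":0,"rx":0,"ry":0,"rz":0},{"jaw":0.005,"x":0,"y":0,"z":0,"rx":0,"ry":0,"rz":0},{"jaw":0.005,"x":0,"y":0,"z":0,"rx":0,"ry":0,"rz":0}]'
python3 -c "
from h import *
go(532.2,373,14.1,15.1)
"
```

```text
clock: 37.6
tool_pos: [532.5, 372.9, 17.3]
ee_rot: [[0.0, -0.26, 0.966], [0.0, 0.966, 0.26], [-1.0, 0.0, 0.0]]
ft_force: [-1.3, -0.3, -0.3]
finger_gap: 17.4
clk 37.6 p [532.5 372.9  17.3] yaw 15.07 F [-1.3 -0.3 -0.3] gap 17.4 tilt [ 0.0003  0.0001 -1.    ]
  rx(rad) -0.0006
  shift now x 0.0032 y 0.0002 z -0.0002
  shift after rot x 0.0032 y 0.0002 z -0.0002
```

```bash
python3 -m jog '[{"jaw":0.005,"x":0.0015,"y":0,"z":0,"rx":0,"ry":0,"rz":0},{"jaw":0.005,"x":0.001,"y":0,"z":0,"rx":0,"ry":0,"rz":0},{"jaw":0.005,"x":0,"y":0,"z":0,"rx":0,"ry":0,"rz":0},{"jaw":0.005,"x":0,"y":0,"z":0,"rx":0,"ry":0,"rz":0}]'
python3 -c "
from h import *
go(532.2,373,14.1,15.1)
save('scene','s13')
im=cv2.imread('pics/s13.png')[170:220,180:240];cv2.imwrite('pics/s13c.png',cv2.resize(im,(720,600),interpolation=cv2.INTER_CUBIC))
"
```

```text
clock: 38.0
tool_pos: [532.3, 372.8, 14.5]
ee_rot: [[-0.0, -0.26, 0.966], [-0.0, 0.966, 0.26], [-1.0, -0.0, -0.0]]
ft_force: [-0.7, -0.2, -0.8]
finger_gap: 17.5
clk 38.0 p [532.3 372.8  14.5] yaw 15.07 F [-0.7 -0.2 -0.8] gap 17.5 tilt [-0.0001 -0.0001 -1.    ]
  rx(rad) -0.0005
  shift now x 0.0004 y 0.0002 z -0.0000
  shift after rot x 0.0004 y 0.0002 z -0.0000
```

View pics/s13c.png

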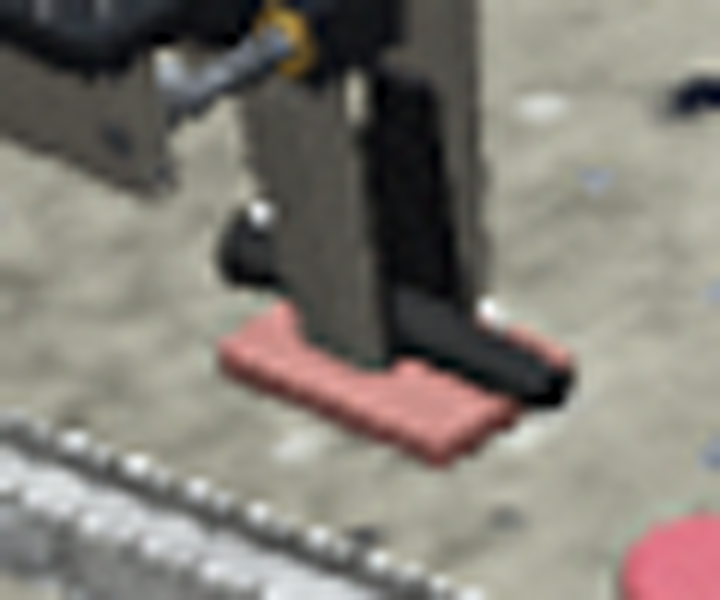

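```bash
python3 -m jog '[{"jaw":0.005,"x":0.0005,"y":0,"z":0,"rx":0,"ry":0,"rz":0},{"jaw":0.021,"x":0,"y":0,"z":0,"rx":0,"ry":0,"rz":0},{"jaw":0.026,"x":0,"y":0,"z":0,"rx":0,"ry":0,"rz":0},{"jaw":0.034,"x":0,"y":0,"z":0,"rx":0,"ry":0,"rz":0},{"jaw":0.034,"x":0,"y":0,"z":0,"rx":0,"ry":0,"rz":0},{"jaw":0.034,"x":-0.015,"y":0,"z":0,"rx":0,"ry":0,"rz":0},{"jaw":0.034,"x":-0.03,"y":0,"z":0,"rx":0,"ry":0,"rz":0},{"jaw":0.034,"x":-0.04,"y":0,"z":0,"rx":0,"ry":0,"rz":0},{"jaw":0.034,"x":-0.04,"y":0,"z":0,"rx":0,"ry":0,"rz":0},{"jaw":0.034,"x":-0.03,"y":0,"z":0,"rx":0,"ry":0,"rz":0}]'
python3 -m jog '[{"jaw":0.034,"x":0,"y":-0.03,"z":0,"rx":0,"ry":0,"rz":0},{"jaw":0.034,"x":0,"y":-0.04,"z":0,"rx":0,"ry":0,"rz":0},{"jaw":0.034,"x":0,"y":-0.04,"z":0,"rx":0,"ry":0,"rz":0},{"jaw":0.034,"x":0,"y":-0.04,"z":0,"rx":0,"ry":0,"rz":0},{"jaw":0.034,"x":0,"y":-0.02,"z":0,"rx":0,"ry":0,"rz":0}]'
python3 - <<'E'
from h import *
s,p,R=st();print(p)
for c in('scene','top'):
    save(c,c[0]+'14'); print(c,[(np.round(d['position'],1),round(d['p'],2)) for d in spotter.tip_of('burnisher_mid',c)[:2]],[(np.round(d['position'],1),round(d['p'],2)) for d in spotter.tip_of('foam_pad',c)[:1]])
im=cv2.imread('pics/s14.png')[170:220,180:240];a=cv2.resize(im,(400,333),interpolation=cv2.INTER_CUBIC)
im=cv2.imread('pics/t14.png')[235:285,170:230];b=cv2.resize(im,(400,333),interpolation=cv2.INTER_CUBIC)
cv2.imwrite('pics/14c.png',np.hstack([a,b]))
E
```

```text
clock: 39.05
tool_pos: [533.3, 373.4, 173.7]
ee_rot: [[0.004, -0.26, 0.966], [0.002, 0.966, 0.26], [-1.0, 0.001, 0.004]]
ft_force: [-0.2, -0.3, -0.6]
finger_gap: 34.2
clock: 39.55
tool_pos: [577.5, 205.8, 170.6]
ee_rot: [[0.002, -0.258, 0.966], [-0.001, 0.966, 0.258], [-1.0, -0.001, 0.002]]
ft_force: [-0.4, 0.9, -0.8]
finger_gap: 34.0
[577.5348 205.8119 170.6314]
scene [(array([533.9, 373.2,  19.7]), 0.69)] [(array([533.6, 374.8,   1.3]), 0.74)]
top [(array([530.6, 374.4,  21. ]), 0.45)] [(array([528.1, 373.9,  21.5]), 0.71)]
```

View pics/14c.png

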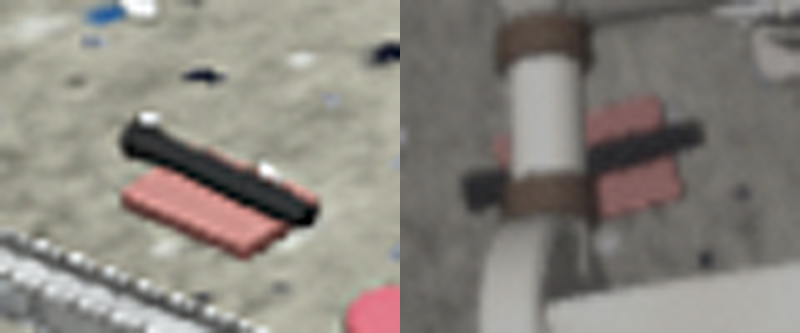

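Burnisher lies along the pad's midline, with both ends overhanging alike. Back away from the post first, then turn to the handle.

```bash
python3 -m jog '[{"jaw":0.03,"x":0,"y":0,"z":-0.03,"rx":0,"ry":0,"rz":0},{"jaw":0.024,"x":0,"y":0,"z":-0.05,"rx":0,"ry":0,"rz":0},{"jaw":0.024,"x":0,"y":0,"z":0,"rx":0.1346,"ry":0,"rz":0},{"jaw":0.024,"x":0,"y":0,"z":0,"rx":0.1346,"ry":0,"rz":0},{"jaw":0.024,"x":0,"y":0,"z":0,"rx":0.1346,"ry":0,"rz":0},{"jaw":0.024,"x":0,"y":0,"z":0,"rx":0.1346,"ry":0,"rz":0},{"jaw":0.024,"x":0,"y":0,"z":0,"rx":0.1346,"ry":0,"rz":0},{"jaw":0.024,"x":0,"y":0,"z":0,"rx":0.1346,"ry":0,"rz":0},{"jaw":0.024,"x":0,"y":0,"z":0,"rx":0.1346,"ry":0,"rz":0},{"jaw":0.024,"x":0,"y":0,"z":0,"rx":0.1346,"ry":0,"rz":0}]'
python3 -m jog '[{"jaw":0.024,"x":0,"y":0,"z":0,"rx":0,"ry":0,"rz":0},{"jaw":0.024,"x":0,"y":0,"z":0,"rx":0,"ry":0,"rz":0}]'
python3 - <<'E'
from h import *
go(470.3,-122.3,80,-46.7)
for c in('scene','top'):
    save(c,c[0]+'15')
    for n in('burnisher_mid','foam_pad','drawer_handle'): print(c,n,[(np.round(d['position'],1),round(d['p'],2)) for d in spotter.tip_of(n,c)[:1]])
im=cv2.imread('pics/t15.png')[235:285,170:230];b=cv2.resize(im,(600,500),interpolation=cv2.INTER_CUBIC)
cv2.imwrite('pics/15c.png',b)
E
```

```text
clock: 40.85
tool_pos: [498.9, 189.2, 169.3]
ee_rot: [[0.0, 0.729, 0.684], [0.0, 0.684, -0.729], [-1.0, 0.0, -0.0]]
ft_force: [-0.1, -0.7, -0.2]
finger_gap: 23.7
clock: 41.05
tool_pos: [499.0, 188.7, 169.2]
ee_rot: [[0.0, 0.724, 0.69], [0.0, 0.69, -0.724], [-1.0, 0.0, -0.0]]
ft_force: [0.5, 0.2, 0.7]
finger_gap: 23.8
clk 41.05 p [499.  188.7 169.2] yaw -46.37 F [0.5 0.2 0.7] gap 23.8 tilt [ 0.0001  0.0001 -1.    ]
  rx(rad) 0.0057
  shift now x 0.0892 y -0.2354 z 0.2053
  shift after rot x 0.0892 y -0.2342 z 0.2066
scene burnisher_mid [(array([530.9, 372.8,  15.8]), 0.59)]
scene foam_pad [(array([532.9, 374.8,   3. ]), 0.48)]
scene drawer_handle [(array([ 468.8, -121.6,   34.2]), 0.6)]
top burnisher_mid [(array([528.6, 369.9,  18.3]), 0.38)]
top foam_pad [(array([530.5, 377. ,   0.9]), 0.53)]
top drawer_handle [(array([ 469.8, -119.5,   35.9]), 0.82)]
```

View pics/15c.png

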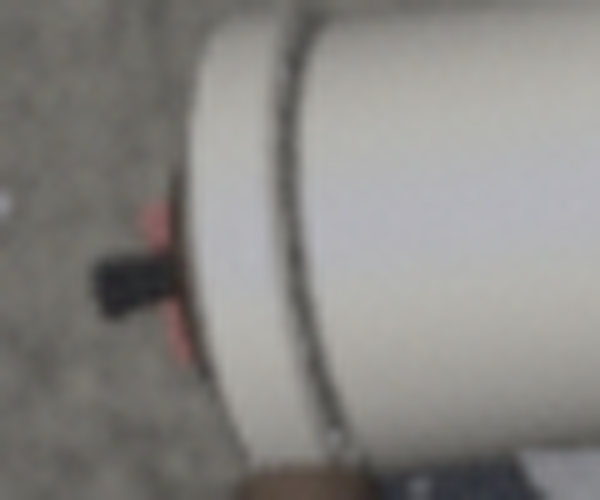

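```bash
python3 -m jog '[{"jaw":0.024,"x":0,"y":-0.0131,"z":0.0114,"rx":0,"ry":0,"rz":0},{"jaw":0.024,"x":0,"y":-0.0262,"z":0.0228,"rx":0,"ry":0,"rz":0},{"jaw":0.024,"x":0,"y":-0.0262,"z":0.0228,"rx":0,"ry":0,"rz":0},{"jaw":0.024,"x":0,"y":-0.0262,"z":0.0228,"rx":0,"ry":0,"rz":0},{"jaw":0.024,"x":0,"y":-0.0262,"z":0.0228,"rx":0,"ry":0,"rz":0},{"jaw":0.024,"x":0,"y":-0.0262,"z":0.0228,"rx":0,"ry":0,"rz":0},{"jaw":0.024,"x":0,"y":-0.0262,"z":0.0228,"rx":0,"ry":0,"rz":0},{"jaw":0.024,"x":0,"y":-0.0262,"z":0.0228,"rx":0,"ry":0,"rz":0},{"jaw":0.024,"x":0,"y":-0.0262,"z":0.0228,"rx":0,"ry":0,"rz":0},{"jaw":0.024,"x":0,"y":-0.0131,"z":0.0114,"rx":0.0045,"ry":0,"rz":0}]'
python3 -m jog '[{"jaw":0.024,"x":0.03,"y":0,"z":0,"rx":0,"ry":0,"rz":0},{"jaw":0.024,"x":0.03,"y":0,"z":0,"rx":0,"ry":0,"rz":0},{"jaw":0.024,"x":0.025,"y":0,"z":0,"rx":0,"ry":0,"rz":0},{"jaw":0.024,"x":0,"y":0,"z":0,"rx":0,"ry":0,"rz":0},{"jaw":0.024,"x":0,"y":0,"z":0,"rx":0,"ry":0,"rz":0},{"jaw":0.024,"x":0,"y":0,"z":0,"rx":0,"ry":0,"rz":0},{"jaw":0.024,"x":0,"y":0,"z":0,"rx":0,"ry":0,"rz":0}]'
python3 -c "
from h import *
go(470.2,-122.4,22,-46.7)
save('scene','s16')
im=cv2.imread('pics/s16.png')[180:360,220:460];cv2.imwrite('pics/s16c.png',cv2.resize(im,(800,600)))"
```

```text
clock: 42.45
tool_pos: [468.5, -125.7, 169.3]
ee_rot: [[0.0, 0.731, 0.682], [-0.001, 0.682, -0.731], [-1.0, -0.0, 0.001]]
ft_force: [0.1, 1.3, 0.9]
finger_gap: 24.1
clock: 43.15
tool_pos: [470.0, -123.8, 85.8]
ee_rot: [[0.003, 0.73, 0.684], [-0.002, 0.684, -0.73], [-1.0, 0.001, 0.003]]
ft_force: [-0.2, 0.1, 0.5]
finger_gap: 24.0
clk 43.15 p [ 470.  -123.8   85.8] yaw -46.87 F [-0.2  0.1  0.5] gap 24.0 tilt [ 0.0028 -0.0016 -1.    ]
  rx(rad) -0.003
  shift now x 0.0638 y 0.0011 z -0.0009
  shift after rot x 0.0638 y 0.0011 z -0.0009
```

View pics/s16c.png

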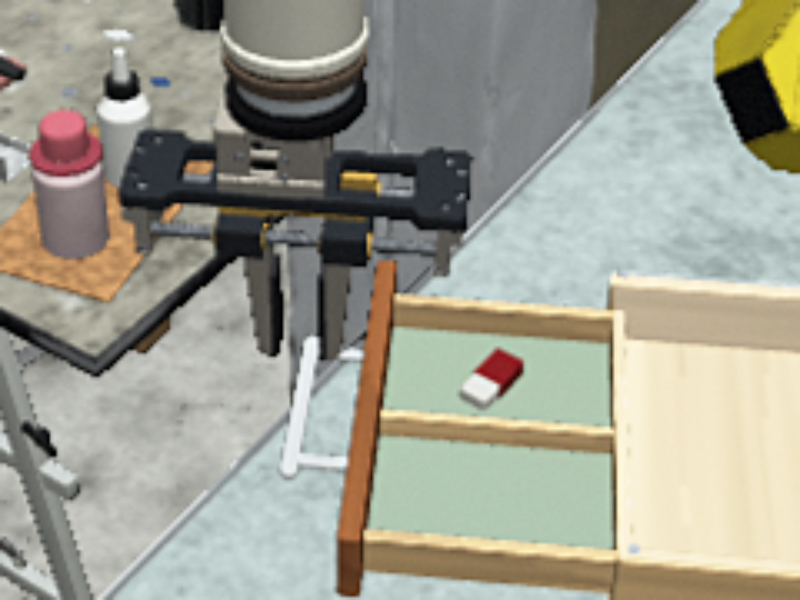

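```bash
python3 -m jog '[{"jaw":0.024,"x":0.015,"y":0.001,"z":-0.0005,"rx":-0.003,"ry":0,"rz":0},{"jaw":0.024,"x":0.015,"y":0,"z":0,"rx":0,"ry":0,"rz":0},{"jaw":0.024,"x":0.012,"y":0,"z":0,"rx":0,"ry":0,"rz":0},{"jaw":0.024,"x":0.008,"y":0,"z":0,"rx":0,"ry":0,"rz":0},{"jaw":0.024,"x":0.006,"y":0,"z":0,"rx":0,"ry":0,"rz":0},{"jaw":0.024,"x":0.006,"y":0,"z":0,"rx":0,"ry":0,"rz":0},{"jaw":0.024,"x":0,"y":0,"z":0,"rx":0,"ry":0,"rz":0},{"jaw":0.024,"x":0,"y":0,"z":0,"rx":0,"ry":0,"rz":0}]'
python3 -m jog '[{"jaw":0.01,"x":0,"y":0,"z":0,"rx":0,"ry":0,"rz":0},{"jaw":0.0,"x":0,"y":0,"z":0,"rx":0,"ry":0,"rz":0},{"jaw":0.0,"x":0,"y":0,"z":0,"rx":0,"ry":0,"rz":0},{"jaw":0.0,"x":0,"y":0,"z":0,"rx":0,"ry":0,"rz":0}]' 15
python3 -c "
from h import *
go(566.3,-224.2,22,-46.7)
"
```

```text
clock: 44.0
tool_pos: [469.4, -122.3, 22.3]
ee_rot: [[0.0, 0.728, 0.686], [-0.0, 0.686, -0.728], [-1.0, 0.0, 0.0]]
ft_force: [-0.3, -1.0, 0.2]
finger_gap: 24.4
clock: 44.4
tool_pos: [469.8, -122.7, 22.5]
ee_rot: [[0.002, 0.728, 0.686], [-0.001, 0.686, -0.728], [-1.0, 0.0, 0.002]]
ft_force: [1.9, -1.9, -0.5]
finger_gap: 10.5
clk 44.4 p [ 469.8 -122.7   22.5] yaw -46.71 F [ 1.9 -1.9 -0.5] gap 10.5 tilt [ 0.0015 -0.0011 -1.    ]
  rx(rad) -0.0002
  shift now x 0.0005 y 0.0006 z 0.1400
  shift after rot x 0.0005 y 0.0006 z 0.1400
```

Gripped. Push shut, gently at the end.

```bash
python3 -m jog '[{"jaw":0.0,"x":0,"y":0,"z":0.005,"rx":0,"ry":0,"rz":0},{"jaw":0.0,"x":0,"y":0,"z":0.01,"rx":0,"ry":0,"rz":0},{"jaw":0.0,"x":0,"y":0,"z":0.015,"rx":0,"ry":0,"rz":0},{"jaw":0.0,"x":0,"y":0,"z":0.015,"rx":0,"ry":0,"rz":0},{"jaw":0.0,"x":0,"y":0,"z":0.018,"rx":0,"ry":0,"rz":0},{"jaw":0.0,"x":0,"y":0,"z":0.018,"rx":0,"ry":0,"rz":0},{"jaw":0.0,"x":0,"y":0,"z":0.018,"rx":0,"ry":0,"rz":0},{"jaw":0.0,"x":0,"y":0,"z":0.015,"rx":0,"ry":0,"rz":0},{"jaw":0.0,"x":0,"y":0,"z":0.01,"rx":0,"ry":0,"rz":0},{"jaw":0.0,"x":0,"y":0,"z":0.005,"rx":0,"ry":0,"rz":0}]'
python3 -m jog '[{"jaw":0.0,"x":0,"y":0,"z":0.004,"rx":0,"ry":0,"rz":0},{"jaw":0.0,"x":0,"y":0,"z":0.003,"rx":0,"ry":0,"rz":0},{"jaw":0.0,"x":0,"y":0,"z":0,"rx":0,"ry":0,"rz":0}]'
python3 -c "
from h import *
go(566.3,-224.2,22,-46.7)
"
```

```text
clock: 45.4
tool_pos: [558.6, -216.5, 22.5]
ee_rot: [[0.001, 0.728, 0.685], [0.0, 0.685, -0.728], [-1.0, 0.001, 0.001]]
ft_force: [0.2, 2.1, 6.2]
finger_gap: 10.1
clock: 45.7
tool_pos: [563.2, -221.3, 22.5]
ee_rot: [[0.001, 0.728, 0.686], [-0.0, 0.686, -0.728], [-1.0, 0.001, 0.001]]
ft_force: [3.2, 1.3, 2.7]
finger_gap: 10.1
clk 45.7 p [ 563.2 -221.3   22.5] yaw -46.71 F [3.2 1.3 2.7] gap 10.1 tilt [ 0.0015 -0.0005 -1.    ]
  rx(rad) -0.0003
  shift now x 0.0005 y 0.0003 z 0.0042
  shift after rot x 0.0005 y 0.0003 z 0.0042
```

```bash
python3 -m jog '[{"jaw":0.0,"x":0,"y":0,"z":0.002,"rx":0,"ry":0,"rz":0},{"jaw":0.0,"x":0,"y":0,"z":0.002,"rx":0,"ry":0,"rz":0},{"jaw":0.0,"x":0,"y":0,"z":0,"rx":0,"ry":0,"rz":0}]'
python3 -c "
from h import *
go(566.3,-224.2,22,-46.7)
"
```

```text
clock: 46.0
tool_pos: [565.6, -223.9, 22.5]
ee_rot: [[0.001, 0.728, 0.686], [-0.0, 0.686, -0.728], [-1.0, 0.001, 0.001]]
ft_force: [1.7, 1.8, 5.3]
finger_gap: 10.5
clk 46.0 p [ 565.6 -223.9   22.5] yaw -46.71 F [1.7 1.8 5.3] gap 10.5 tilt [ 0.0009 -0.     -1.    ]
  rx(rad) -0.0002
  shift now x 0.0005 y 0.0003 z 0.0007
  shift after rot x 0.0005 y 0.0003 z 0.0007
```

```bash
python3 -m jog '[{"jaw":0.0,"x":0,"y":0,"z":0.002,"rx":0,"ry":0,"rz":0},{"jaw":0.0,"x":0,"y":0,"z":0,"rx":0,"ry":0,"rz":0},{"jaw":0.0,"x":0,"y":0,"z":0,"rx":0,"ry":0,"rz":0}]'
python3 -m jog '[{"jaw":0.0,"x":0,"y":0,"z":0.002,"rx":0,"ry":0,"rz":0},{"jaw":0.0,"x":0,"y":0,"z":0,"rx":0,"ry":0,"rz":0},{"jaw":0.0,"x":0,"y":0,"z":0,"rx":0,"ry":0,"rz":0}]'
python3 -c "
from h import *
go(566.3,-224.2,22,-46.7)
"
```

```text
clock: 46.3
tool_pos: [566.1, -224.4, 22.5]
ee_rot: [[-0.001, 0.728, 0.686], [0.002, 0.686, -0.728], [-1.0, 0.0, -0.002]]
ft_force: [-1.1, 4.5, 8.4]
finger_gap: 10.3
clock: 46.6
tool_pos: [566.1, -224.4, 22.3]
ee_rot: [[-0.005, 0.728, 0.686], [0.005, 0.686, -0.728], [-1.0, -0.0, -0.007]]
ft_force: [-6.4, 8.9, 14.2]
finger_gap: 9.9
clk 46.6 p [ 566.1 -224.4   22.3] yaw -46.68 F [-6.4  8.9 14.2] gap 9.9 tilt [-0.005   0.0047 -1.    ]
  rx(rad) 0.0003
  shift now x 0.0003 y 0.0003 z -0.0000
  shift after rot x 0.0003 y 0.0003 z -0.0000
```

Stop reached (140 mm travelled, force rising). Release and lift.

```bash
python3 -m jog '[{"jaw":0.0,"x":0,"y":0,"z":-0.0025,"rx":0,"ry":0,"rz":0},{"jaw":0.014,"x":0,"y":0,"z":0,"rx":0,"ry":0,"rz":0},{"jaw":0.024,"x":0,"y":0,"z":0,"rx":0,"ry":0,"rz":0},{"jaw":0.024,"x":0,"y":0,"z":0,"rx":0,"ry":0,"rz":0},{"jaw":0.024,"x":-0.015,"y":0,"z":0,"rx":0,"ry":0,"rz":0},{"jaw":0.024,"x":-0.03,"y":0,"z":0,"rx":0,"ry":0,"rz":0},{"jaw":0.024,"x":-0.035,"y":0,"z":0,"rx":0,"ry":0,"rz":0},{"jaw":0.04,"x":-0.04,"y":0,"z":0,"rx":0,"ry":0,"rz":0},{"jaw":0.06,"x":-0.03,"y":0,"z":0,"rx":0,"ry":0,"rz":0},{"jaw":0.075,"x":0,"y":0,"z":0,"rx":0,"ry":0,"rz":0}]'
python3 - <<'E'
from h import *
go(473.05,136.9,170,-46.7)
save('scene','s17')
im=cv2.imread('pics/s17.png')[240:390,310:510]; cv2.imwrite('pics/s17c.png',cv2.resize(im,(800,600),interpolation=cv2.INTER_CUBIC))
for n in('drawer_handle',): print([(np.round(d['position'],1),round(d['p'],2)) for d in spotter.tip_of(n,'scene')[:1]])
E
```

```text
clock: 47.6
tool_pos: [569.2, -227.2, 179.2]
ee_rot: [[0.009, 0.728, 0.686], [-0.006, 0.686, -0.728], [-1.0, 0.003, 0.011]]
ft_force: [0.3, -0.1, -0.4]
finger_gap: 46.1
clk 47.6 p [ 569.2 -227.2  179.2] yaw -46.72 F [ 0.3 -0.1 -0.4] gap 46.1 tilt [ 0.0094 -0.0063 -0.9999]
  rx(rad) -0.0003
  shift now x 0.0092 y 0.1796 z -0.3310
  shift after rot x 0.0092 y 0.1797 z -0.3309
[(array([ 565.9, -225.1,   36.9]), 0.87)]
```

View pics/s17c.png

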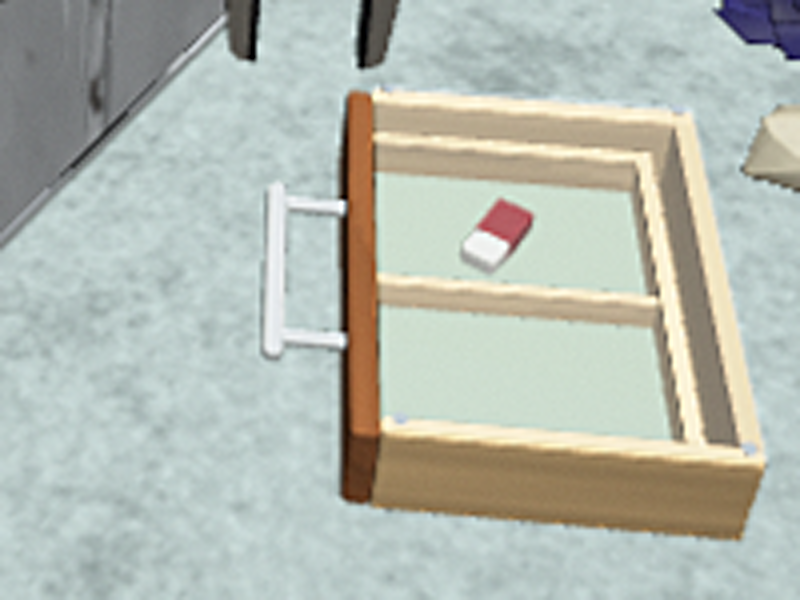

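Drawer front is flush with the case, the eraser still in the left lane. Now back for the pink bottle.

```bash
python3 -m jog '[{"jaw":0.075,"x":0,"y":0.009,"z":-0.0165,"rx":0,"ry":0,"rz":0},{"jaw":0.075,"x":0,"y":0.018,"z":-0.033,"rx":0,"ry":0,"rz":0},{"jaw":0.075,"x":0,"y":0.018,"z":-0.033,"rx":0,"ry":0,"rz":0},{"jaw":0.075,"x":0,"y":0.018,"z":-0.033,"rx":0,"ry":0,"rz":0},{"jaw":0.075,"x":0,"y":0.018,"z":-0.033,"rx":0,"ry":0,"rz":0},{"jaw":0.075,"x":0,"y":0.018,"z":-0.033,"rx":0,"ry":0,"rz":0},{"jaw":0.075,"x":0,"y":0.018,"z":-0.033,"rx":0,"ry":0,"rz":0},{"jaw":0.075,"x":0,"y":0.018,"z":-0.033,"rx":0,"ry":0,"rz":0},{"jaw":0.075,"x":0,"y":0.018,"z":-0.033,"rx":0,"ry":0,"rz":0},{"jaw":0.075,"x":0,"y":0.018,"z":-0.033,"rx":0,"ry":0,"rz":0}]'
python3 -m jog '[{"jaw":0.075,"x":0,"y":0.009,"z":-0.0165,"rx":0,"ry":0,"rz":0},{"jaw":0.075,"x":0,"y":0,"z":0,"rx":0,"ry":0,"rz":0},{"jaw":0.075,"x":0,"y":0,"z":0,"rx":0,"ry":0,"rz":0},{"jaw":0.075,"x":0,"y":0,"z":0,"rx":0,"ry":0,"rz":0},{"jaw":0.075,"x":0,"y":0,"z":0,"rx":0,"ry":0,"rz":0}]'
python3 - <<'E'
from h import *
go(473.05,136.9,52.6,-46.7)
E
```

```text
clock: 48.7
tool_pos: [473.7, 121.6, 170.2]
ee_rot: [[-0.004, 0.728, 0.685], [-0.0, 0.685, -0.728], [-1.0, -0.003, -0.002]]
ft_force: [0.7, -0.2, -0.1]
finger_gap: 75.0
clock: 49.2
tool_pos: [471.1, 137.5, 171.7]
ee_rot: [[-0.001, 0.729, 0.685], [-0.0, 0.685, -0.729], [-1.0, -0.001, -0.0]]
ft_force: [0.3, -0.2, 1.2]
finger_gap: 75.0
clk 49.2 p [471.1 137.5 171.7] yaw -46.8 F [ 0.3 -0.2  1.2] gap 75.0 tilt [-0.0007 -0.0002 -1.    ]
  rx(rad) -0.0018
  shift now x 0.1191 y 0.0010 z 0.0018
  shift after rot x 0.1191 y 0.0010 z 0.0018
```

```bash
python3 -m jog '[{"jaw":0.075,"x":0.015,"y":0.001,"z":0.0015,"rx":-0.001,"ry":0,"rz":0},{"jaw":0.075,"x":0.03,"y":0,"z":0,"rx":0,"ry":0,"rz":0},{"jaw":0.075,"x":0.03,"y":0,"z":0,"rx":0,"ry":0,"rz":0},{"jaw":0.075,"x":0.025,"y":0,"z":0,"rx":0,"ry":0,"rz":0},{"jaw":0.075,"x":0.015,"y":0,"z":0,"rx":0,"ry":0,"rz":0},{"jaw":0.075,"x":0.004,"y":0,"z":0,"rx":0,"ry":0,"rz":0},{"jaw":0.075,"x":0,"y":0,"z":0,"rx":0,"ry":0,"rz":0},{"jaw":0.075,"x":0,"y":0,"z":0,"rx":0,"ry":0,"rz":0},{"jaw":0.075,"x":0,"y":0,"z":0,"rx":0,"ry":0,"rz":0},{"jaw":0.075,"x":0,"y":0,"z":0,"rx":0,"ry":0,"rz":0}]'
python3 -m jog '[{"jaw":0.075,"x":0,"y":0,"z":0,"rx":0,"ry":0,"rz":0},{"jaw":0.075,"x":0,"y":0,"z":0,"rx":0,"ry":0,"rz":0},{"jaw":0.075,"x":0,"y":0,"z":0,"rx":0,"ry":0,"rz":0}]'
python3 - <<'E'
from h import *
go(473.05,136.9,52.6,-46.7)
E
```

```text
clock: 50.2
tool_pos: [473.5, 138.1, 54.0]
ee_rot: [[0.002, 0.727, 0.686], [0.0, 0.686, -0.727], [-1.0, 0.001, 0.001]]
ft_force: [0.5, -0.1, 0.2]
finger_gap: 74.7
clock: 50.5
tool_pos: [472.8, 138.1, 53.2]
ee_rot: [[0.0, 0.727, 0.686], [-0.0, 0.686, -0.727], [-1.0, 0.0, 0.0]]
ft_force: [0.2, 0.4, -0.1]
finger_gap: 75.1
clk 50.5 p [472.8 138.1  53.2] yaw -46.65 F [ 0.2  0.4 -0.1] gap 75.1 tilt [ 0.0002 -0.     -1.    ]
  rx(rad) 0.0008
  shift now x 0.0006 y -0.0006 z 0.0010
  shift after rot x 0.0006 y -0.0006 z 0.0010
```

Regrasp at the same relative place.

```bash
python3 -m jog '[{"jaw":0.075,"x":0.0005,"y":-0.0006,"z":0.001,"rx":0,"ry":0,"rz":0},{"jaw":0.056,"x":0,"y":0,"z":0,"rx":0,"ry":0,"rz":0},{"jaw":0.052,"x":0,"y":0,"z":0,"rx":0,"ry":0,"rz":0},{"jaw":0.04,"x":0,"y":0,"z":0,"rx":0,"ry":0,"rz":0},{"jaw":0.04,"x":0,"y":0,"z":0,"rx":0,"ry":0,"rz":0},{"jaw":0.04,"x":0,"y":0,"z":0,"rx":0,"ry":0,"rz":0},{"jaw":0.04,"x":0,"y":0,"z":0,"rx":0,"ry":0,"rz":0}]' 15
python3 -m jog '[{"jaw":0.04,"x":-0.01,"y":0,"z":0,"rx":0,"ry":0,"rz":0},{"jaw":0.04,"x":-0.02,"y":0,"z":0,"rx":0,"ry":0,"rz":0},{"jaw":0.04,"x":-0.03,"y":0,"z":0,"rx":0,"ry":0,"rz":0},{"jaw":0.04,"x":-0.03,"y":0,"z":0,"rx":0,"ry":0,"rz":0},{"jaw":0.04,"x":-0.01,"y":0,"z":0,"rx":0,"ry":0,"rz":0},{"jaw":0.04,"x":0,"y":0,"z":0,"rx":0,"ry":0,"rz":0}]'
python3 - <<'E'
from h import *
go(474.1,-196.1,48.6,-46.66)
E
```

```text
clock: 51.2
tool_pos: [473.0, 136.9, 52.6]
ee_rot: [[-0.0, 0.727, 0.686], [-0.0, 0.686, -0.727], [-1.0, -0.0, 0.0]]
ft_force: [-0.5, -0.3, 0.1]
finger_gap: 48.5
clock: 51.8
tool_pos: [474.2, 137.0, 154.4]
ee_rot: [[0.004, 0.727, 0.686], [0.0, 0.686, -0.727], [-1.0, 0.003, 0.003]]
ft_force: [-0.3, 0.4, -1.6]
finger_gap: 48.3
clk 51.8 p [474.2 137.  154.4] yaw -46.65 F [-0.3  0.4 -1.6] gap 48.3 tilt [ 0.0039  0.0001 -1.    ]
  rx(rad) 0.0001
  shift now x 0.1058 y -0.2287 z 0.2421
  shift after rot x 0.1058 y -0.2287 z 0.2422
```

```bash
python3 -m jog '[{"jaw":0.04,"x":0,"y":-0.0103,"z":0.011,"rx":0,"ry":0,"rz":0},{"jaw":0.04,"x":0,"y":-0.0207,"z":0.0221,"rx":0,"ry":0,"rz":0},{"jaw":0.04,"x":0,"y":-0.0207,"z":0.0221,"rx":0,"ry":0,"rz":0},{"jaw":0.04,"x":0,"y":-0.0207,"z":0.0221,"rx":0,"ry":0,"rz":0},{"jaw":0.04,"x":0,"y":-0.0207,"z":0.0221,"rx":0,"ry":0,"rz":0},{"jaw":0.04,"x":0,"y":-0.0207,"z":0.0221,"rx":0,"ry":0,"rz":0},{"jaw":0.04,"x":0,"y":-0.0207,"z":0.0221,"rx":0,"ry":0,"rz":0},{"jaw":0.04,"x":0,"y":-0.0207,"z":0.0221,"rx":0,"ry":0,"rz":0},{"jaw":0.04,"x":0,"y":-0.0207,"z":0.0221,"rx":0,"ry":0,"rz":0},{"jaw":0.04,"x":0,"y":-0.0207,"z":0.0221,"rx":0,"ry":0,"rz":0}]'
python3 -m jog '[{"jaw":0.04,"x":0,"y":-0.0207,"z":0.0221,"rx":0,"ry":0,"rz":0},{"jaw":0.04,"x":0,"y":-0.0104,"z":0.0109,"rx":0,"ry":0,"rz":0},{"jaw":0.04,"x":0,"y":0,"z":0,"rx":0,"ry":0,"rz":0},{"jaw":0.04,"x":0,"y":0,"z":0,"rx":0,"ry":0,"rz":0},{"jaw":0.04,"x":0.02,"y":0,"z":0,"rx":0,"ry":0,"rz":0},{"jaw":0.04,"x":0.025,"y":0,"z":0,"rx":0,"ry":0,"rz":0},{"jaw":0.04,"x":0.025,"y":0,"z":0,"rx":0,"ry":0,"rz":0},{"jaw":0.04,"x":0.018,"y":0,"z":0,"rx":0,"ry":0,"rz":0},{"jaw":0.04,"x":0.01,"y":0,"z":0,"rx":0,"ry":0,"rz":0},{"jaw":0.04,"x":0,"y":0,"z":0,"rx":0,"ry":0,"rz":0}]'
python3 -m jog '[{"jaw":0.04,"x":0,"y":0,"z":0,"rx":0,"ry":0,"rz":0},{"jaw":0.04,"x":0,"y":0,"z":0,"rx":0,"ry":0,"rz":0},{"jaw":0.04,"x":0,"y":0,"z":0,"rx":0,"ry":0,"rz":0},{"jaw":0.04,"x":0,"y":0,"z":0,"rx":0,"ry":0,"rz":0},{"jaw":0.04,"x":0,"y":0,"z":0,"rx":0,"ry":0,"rz":0},{"jaw":0.04,"x":0,"y":0,"z":0,"rx":0,"ry":0,"rz":0}]'
python3 - <<'E'
from h import *
go(474.1,-196.1,48.6,-46.66)
E
```

```text
clock: 52.8
tool_pos: [472.7, -151.3, 150.4]
ee_rot: [[-0.003, 0.727, 0.686], [0.002, 0.686, -0.727], [-1.0, -0.001, -0.003]]
ft_force: [0.3, 0.1, -1.7]
finger_gap: 48.4
clock: 53.8
tool_pos: [473.1, -194.2, 53.2]
ee_rot: [[-0.003, 0.726, 0.687], [0.002, 0.687, -0.726], [-1.0, -0.0, -0.003]]
ft_force: [0.4, -0.3, -1.0]
finger_gap: 48.2
clock: 54.4
tool_pos: [474.2, -196.1, 54.8]
ee_rot: [[0.0, 0.727, 0.686], [-0.0, 0.686, -0.727], [-1.0, 0.0, 0.0]]
ft_force: [0.1, -0.1, -0.2]
finger_gap: 48.3
clk 54.4 p [ 474.2 -196.1   54.8] yaw -46.66 F [ 0.1 -0.1 -0.2] gap 48.3 tilt [ 0.0002 -0.0001 -1.    ]
  rx(rad) -0.0001
  shift now x 0.0062 y -0.0000 z -0.0000
  shift after rot x 0.0062 y -0.0000 z -0.0000
```

```bash
python3 -m jog '[{"jaw":0.04,"x":0.002,"y":0,"z":0,"rx":0,"ry":0,"rz":0},{"jaw":0.04,"x":0.002,"y":0,"z":0,"rx":0,"ry":0,"rz":0},{"jaw":0.04,"x":0.001,"y":0,"z":0,"rx":0,"ry":0,"rz":0},{"jaw":0.04,"x":0.001,"y":0,"z":0,"rx":0,"ry":0,"rz":0},{"jaw":0.04,"x":0,"y":0,"z":0,"rx":0,"ry":0,"rz":0},{"jaw":0.04,"x":0,"y":0,"z":0,"rx":0,"ry":0,"rz":0},{"jaw":0.04,"x":0,"y":0,"z":0,"rx":0,"ry":0,"rz":0},{"jaw":0.04,"x":0,"y":0,"z":0,"rx":0,"ry":0,"rz":0}]'
python3 - <<'E'
from h import *
go(474.1,-196.1,48.6,-46.66)
print(fitb('pink_bottle_mid',474,-196,0,('scene',)))
E
```

```text
clock: 55.2
tool_pos: [474.1, -196.0, 48.6]
ee_rot: [[0.0, 0.727, 0.686], [-0.0, 0.686, -0.727], [-1.0, 0.0, 0.0]]
ft_force: [0.4, -0.7, -1.5]
finger_gap: 48.4
clk 55.2 p [ 474.1 -196.    48.6] yaw -46.66 F [ 0.4 -0.7 -1.5] gap 48.4 tilt [ 0.0001 -0.0001 -1.    ]
  rx(rad) 0.0
  shift now x -0.0000 y -0.0001 z 0.0000
  shift after rot x -0.0000 y -0.0001 z 0.0000
{('scene',): (array([ 474.8, -195.8]), np.float64(0.034))}
```

Matches. Release and return for the dropper.

```bash
python3 -m jog '[{"jaw":0.053,"x":0,"y":0,"z":0,"rx":0,"ry":0,"rz":0},{"jaw":0.058,"x":0,"y":0,"z":0,"rx":0,"ry":0,"rz":0},{"jaw":0.072,"x":0,"y":0,"z":0,"rx":0,"ry":0,"rz":0},{"jaw":0.072,"x":0,"y":0,"z":0,"rx":0,"ry":0,"rz":0},{"jaw":0.072,"x":-0.02,"y":0,"z":0,"rx":0,"ry":0,"rz":0},{"jaw":0.072,"x":-0.035,"y":0,"z":0,"rx":0,"ry":0,"rz":0},{"jaw":0.07,"x":-0.035,"y":0,"z":0,"rx":0,"ry":0,"rz":0},{"jaw":0.07,"x":-0.03,"y":0,"z":0,"rx":0,"ry":0,"rz":0},{"jaw":0.07,"x":0,"y":0,"z":0,"rx":0,"ry":0,"rz":0},{"jaw":0.07,"x":0,"y":0,"z":0,"rx":0,"ry":0,"rz":0}]'
python3 - <<'E'
from h import *
go(547.05,176.9,49.1,-46.66)
E
```

```text
clock: 56.3
tool_pos: [474.3, -196.2, 168.9]
ee_rot: [[0.001, 0.727, 0.686], [-0.001, 0.686, -0.727], [-1.0, 0.0, 0.001]]
ft_force: [0.1, -0.2, 0.1]
finger_gap: 69.7
clk 56.3 p [ 474.3 -196.2  168.9] yaw -46.65 F [ 0.1 -0.2  0.1] gap 69.7 tilt [ 0.001  -0.0007 -1.    ]
  rx(rad) 0.0001
  shift now x 0.1198 y 0.3090 z -0.2214
  shift after rot x 0.1198 y 0.3089 z -0.2214
```

```bash
python3 -m jog '[{"jaw":0.07,"x":0,"y":0.0154,"z":-0.0111,"rx":0,"ry":0,"rz":0},{"jaw":0.07,"x":0,"y":0.0309,"z":-0.0221,"rx":0,"ry":0,"rz":0},{"jaw":0.07,"x":0,"y":0.0309,"z":-0.0221,"rx":0,"ry":0,"rz":0},{"jaw":0.07,"x":0,"y":0.0309,"z":-0.0221,"rx":0,"ry":0,"rz":0},{"jaw":0.07,"x":0,"y":0.0309,"z":-0.0221,"rx":0,"ry":0,"rz":0},{"jaw":0.07,"x":0,"y":0.0309,"z":-0.0221,"rx":0,"ry":0,"rz":0},{"jaw":0.07,"x":0,"y":0.0309,"z":-0.0221,"rx":0,"ry":0,"rz":0},{"jaw":0.07,"x":0,"y":0.0309,"z":-0.0221,"rx":0,"ry":0,"rz":0},{"jaw":0.07,"x":0,"y":0.0309,"z":-0.0221,"rx":0,"ry":0,"rz":0},{"jaw":0.07,"x":0,"y":0.0309,"z":-0.0221,"rx":0,"ry":0,"rz":0}]'
python3 -m jog '[{"jaw":0.07,"x":0,"y":0.0154,"z":-0.0113,"rx":0,"ry":0,"rz":0},{"jaw":0.07,"x":0,"y":0,"z":0,"rx":0,"ry":0,"rz":0},{"jaw":0.07,"x":0,"y":0,"z":0,"rx":0,"ry":0,"rz":0},{"jaw":0.07,"x":0,"y":0,"z":0,"rx":0,"ry":0,"rz":0},{"jaw":0.07,"x":0,"y":0,"z":0,"rx":0,"ry":0,"rz":0},{"jaw":0.07,"x":0,"y":0,"z":0,"rx":0,"ry":0,"rz":0}]'
python3 - <<'E'
from h import *
go(547.05,176.9,49.1,-46.66)
E
```

```text
clock: 57.3
tool_pos: [542.1, 159.6, 166.2]
ee_rot: [[-0.004, 0.727, 0.686], [-0.0, 0.686, -0.727], [-1.0, -0.003, -0.002]]
ft_force: [0.8, -0.1, 0.3]
finger_gap: 69.6
clock: 57.9
tool_pos: [546.9, 176.1, 168.6]
ee_rot: [[-0.0, 0.728, 0.685], [-0.0, 0.685, -0.728], [-1.0, -0.0, 0.0]]
ft_force: [0.2, -0.6, -0.8]
finger_gap: 70.0
clk 57.9 p [546.9 176.1 168.6] yaw -46.73 F [ 0.2 -0.6 -0.8] gap 70.0 tilt [-0.0001 -0.0001 -1.    ]
  rx(rad) -0.0012
  shift now x 0.1195 y 0.0007 z -0.0005
  shift after rot x 0.1195 y 0.0007 z -0.0005
```

```bash
python3 -m jog '[{"jaw":0.07,"x":0.015,"y":0.0004,"z":-0.0003,"rx":0,"ry":0,"rz":0},{"jaw":0.07,"x":0.03,"y":0,"z":0,"rx":0,"ry":0,"rz":0},{"jaw":0.07,"x":0.03,"y":0,"z":0,"rx":0,"ry":0,"rz":0},{"jaw":0.07,"x":0.025,"y":0,"z":0,"rx":0,"ry":0,"rz":0},{"jaw":0.07,"x":0.015,"y":0,"z":0,"rx":0,"ry":0,"rz":0},{"jaw":0.07,"x":0.0045,"y":0,"z":0,"rx":0,"ry":0,"rz":0},{"jaw":0.07,"x":0,"y":0,"z":0,"rx":0,"ry":0,"rz":0},{"jaw":0.07,"x":0,"y":0,"z":0,"rx":0,"ry":0,"rz":0},{"jaw":0.07,"x":0,"y":0,"z":0,"rx":0,"ry":0,"rz":0},{"jaw":0.07,"x":0,"y":0,"z":0,"rx":0,"ry":0,"rz":0}]'
python3 -m jog '[{"jaw":0.07,"x":0,"y":0,"z":0,"rx":0,"ry":0,"rz":0},{"jaw":0.07,"x":0,"y":0,"z":0,"rx":0,"ry":0,"rz":0},{"jaw":0.07,"x":0,"y":0,"z":0,"rx":0,"ry":0,"rz":0}]'
python3 - <<'E'
from h import *
go(547.05,176.9,49.1,-46.66)
E
```

```text
clock: 58.9
tool_pos: [547.8, 177.6, 50.2]
ee_rot: [[0.002, 0.727, 0.686], [0.0, 0.686, -0.727], [-1.0, 0.002, 0.001]]
ft_force: [-0.5, -0.4, -0.4]
finger_gap: 69.9
clock: 59.2
tool_pos: [547.0, 177.5, 49.2]
ee_rot: [[0.0, 0.727, 0.686], [0.0, 0.686, -0.727], [-1.0, 0.0, 0.0]]
ft_force: [0.9, -0.4, 0.0]
finger_gap: 69.6
clk 59.2 p [547.  177.5  49.2] yaw -46.65 F [ 0.9 -0.4  0. ] gap 69.6 tilt [ 0.0002  0.     -1.    ]
  rx(rad) 0.0001
  shift now x 0.0001 y -0.0004 z 0.0005
  shift after rot x 0.0001 y -0.0004 z 0.0005
```

```bash
python3 -m jog '[{"jaw":0.07,"x":0,"y":-0.0004,"z":0.0005,"rx":0,"ry":0,"rz":0},{"jaw":0.048,"x":0,"y":0,"z":0,"rx":0,"ry":0,"rz":0},{"jaw":0.043,"x":0,"y":0,"z":0,"rx":0,"ry":0,"rz":0},{"jaw":0.03,"x":0,"y":0,"z":0,"rx":0,"ry":0,"rz":0},{"jaw":0.03,"x":0,"y":0,"z":0,"rx":0,"ry":0,"rz":0},{"jaw":0.03,"x":0,"y":0,"z":0,"rx":0,"ry":0,"rz":0},{"jaw":0.03,"x":0,"y":0,"z":0,"rx":0,"ry":0,"rz":0}]' 15
python3 -m jog '[{"jaw":0.03,"x":-0.01,"y":0,"z":0,"rx":0,"ry":0,"rz":0},{"jaw":0.03,"x":-0.02,"y":0,"z":0,"rx":0,"ry":0,"rz":0},{"jaw":0.03,"x":-0.03,"y":0,"z":0,"rx":0,"ry":0,"rz":0},{"jaw":0.03,"x":-0.03,"y":0,"z":0,"rx":0,"ry":0,"rz":0},{"jaw":0.03,"x":-0.01,"y":0,"z":0,"rx":0,"ry":0,"rz":0},{"jaw":0.03,"x":0,"y":0,"z":0,"rx":0,"ry":0,"rz":0},{"jaw":0.03,"x":0,"y":0,"z":0,"rx":0,"ry":0,"rz":0}]'
python3 - <<'E'
from h import *
go(559.7,-134.6,45.1,-46.66)
E
```

```text
clock: 59.9
tool_pos: [547.0, 176.8, 49.1]
ee_rot: [[0.0, 0.727, 0.686], [-0.0, 0.686, -0.727], [-1.0, 0.0, 0.0]]
ft_force: [-0.5, -0.3, -0.4]
finger_gap: 39.7
clock: 60.6
tool_pos: [546.1, 176.7, 147.8]
ee_rot: [[-0.002, 0.727, 0.686], [-0.0, 0.686, -0.727], [-1.0, -0.002, -0.001]]
ft_force: [-1.1, -0.2, -0.5]
finger_gap: 39.7
clk 60.6 p [546.1 176.7 147.8] yaw -46.66 F [-1.1 -0.2 -0.5] gap 39.7 tilt [-0.002  -0.0002 -1.    ]
  rx(rad) 0.0
  shift now x 0.1027 y -0.2038 z 0.2357
  shift after rot x 0.1027 y -0.2038 z 0.2357
```

```bash
python3 -m jog '[{"jaw":0.03,"x":0,"y":-0.0102,"z":0.0118,"rx":0,"ry":0,"rz":0},{"jaw":0.03,"x":0,"y":-0.0205,"z":0.0235,"rx":0,"ry":0,"rz":0},{"jaw":0.03,"x":0,"y":-0.0205,"z":0.0235,"rx":0,"ry":0,"rz":0},{"jaw":0.03,"x":0,"y":-0.0205,"z":0.0235,"rx":0,"ry":0,"rz":0},{"jaw":0.03,"x":0,"y":-0.0205,"z":0.0235,"rx":0,"ry":0,"rz":0},{"jaw":0.03,"x":0,"y":-0.0205,"z":0.0235,"rx":0,"ry":0,"rz":0},{"jaw":0.03,"x":0,"y":-0.0205,"z":0.0235,"rx":0,"ry":0,"rz":0},{"jaw":0.03,"x":0,"y":-0.0205,"z":0.0235,"rx":0,"ry":0,"rz":0},{"jaw":0.03,"x":0,"y":-0.0205,"z":0.0235,"rx":0,"ry":0,"rz":0},{"jaw":0.03,"x":0,"y":-0.0205,"z":0.0235,"rx":0,"ry":0,"rz":0}]'
python3 -m jog '[{"jaw":0.03,"x":0,"y":-0.0098,"z":0.0119,"rx":0,"ry":0,"rz":0},{"jaw":0.03,"x":0,"y":0,"z":0,"rx":0,"ry":0,"rz":0},{"jaw":0.03,"x":0,"y":0,"z":0,"rx":0,"ry":0,"rz":0},{"jaw":0.03,"x":0,"y":0,"z":0,"rx":0,"ry":0,"rz":0},{"jaw":0.03,"x":0.02,"y":0,"z":0,"rx":0,"ry":0,"rz":0},{"jaw":0.03,"x":0.025,"y":0,"z":0,"rx":0,"ry":0,"rz":0},{"jaw":0.03,"x":0.025,"y":0,"z":0,"rx":0,"ry":0,"rz":0},{"jaw":0.03,"x":0.018,"y":0,"z":0,"rx":0,"ry":0,"rz":0},{"jaw":0.03,"x":0.01,"y":0,"z":0,"rx":0,"ry":0,"rz":0},{"jaw":0.03,"x":0,"y":0,"z":0,"rx":0,"ry":0,"rz":0}]'
python3 -m jog '[{"jaw":0.03,"x":0,"y":0,"z":0,"rx":0,"ry":0,"rz":0},{"jaw":0.03,"x":0,"y":0,"z":0,"rx":0,"ry":0,"rz":0},{"jaw":0.03,"x":0,"y":0,"z":0,"rx":0,"ry":0,"rz":0},{"jaw":0.03,"x":0,"y":0,"z":0,"rx":0,"ry":0,"rz":0},{"jaw":0.03,"x":0,"y":0,"z":0,"rx":0,"ry":0,"rz":0},{"jaw":0.03,"x":0,"y":0,"z":0,"rx":0,"ry":0,"rz":0},{"jaw":0.03,"x":0,"y":0,"z":0,"rx":0,"ry":0,"rz":0}]'
python3 - <<'E'
from h import *
go(559.7,-134.6,45.1,-46.66)
E
```

```text
clock: 61.6
tool_pos: [557.1, -121.2, 147.3]
ee_rot: [[-0.003, 0.728, 0.686], [0.001, 0.686, -0.728], [-1.0, -0.001, -0.003]]
ft_force: [0.4, -0.5, -0.7]
finger_gap: 39.5
clock: 62.6
tool_pos: [558.7, -133.2, 49.7]
ee_rot: [[-0.003, 0.726, 0.687], [0.001, 0.687, -0.726], [-1.0, -0.001, -0.003]]
ft_force: [0.8, -0.3, -0.8]
finger_gap: 39.4
clock: 63.3
tool_pos: [559.7, -134.6, 51.1]
ee_rot: [[-0.0, 0.727, 0.686], [0.0, 0.686, -0.727], [-1.0, -0.0, -0.0]]
ft_force: [0.6, 0.1, -0.6]
finger_gap: 39.2
clk 63.3 p [ 559.7 -134.6   51.1] yaw -46.66 F [ 0.6  0.1 -0.6] gap 39.2 tilt [-0.  0. -1.]
  rx(rad) 0.0001
  shift now x 0.0060 y 0.0000 z 0.0000
  shift after rot x 0.0060 y 0.0000 z 0.0000
```

```bash
python3 -m jog '[{"jaw":0.03,"x":0.002,"y":0,"z":0,"rx":0,"ry":0,"rz":0},{"jaw":0.03,"x":0.002,"y":0,"z":0,"rx":0,"ry":0,"rz":0},{"jaw":0.03,"x":0.001,"y":0,"z":0,"rx":0,"ry":0,"rz":0},{"jaw":0.03,"x":0.001,"y":0,"z":0,"rx":0,"ry":0,"rz":0},{"jaw":0.03,"x":0,"y":0,"z":0,"rx":0,"ry":0,"rz":0},{"jaw":0.03,"x":0,"y":0,"z":0,"rx":0,"ry":0,"rz":0},{"jaw":0.03,"x":0,"y":0,"z":0,"rx":0,"ry":0,"rz":0},{"jaw":0.03,"x":0,"y":0,"z":0,"rx":0,"ry":0,"rz":0}]'
python3 - <<'E'
from h import *
go(559.7,-134.6,45.1,-46.66)
print(fitb('dropper_bottle_mid',560,-135,0,('scene',)))
E
```

```text
clock: 64.1
tool_pos: [559.8, -134.6, 45.1]
ee_rot: [[0.0, 0.727, 0.686], [-0.0, 0.686, -0.727], [-1.0, 0.0, 0.0]]
ft_force: [0.3, -1.0, -0.9]
finger_gap: 39.1
clk 64.1 p [ 559.8 -134.6   45.1] yaw -46.66 F [ 0.3 -1.  -0.9] gap 39.1 tilt [ 0.0001 -0.     -1.    ]
  rx(rad) 0.0
  shift now x 0.0000 y -0.0000 z -0.0001
  shift after rot x 0.0000 y -0.0000 z -0.0001
{('scene',): (array([ 561.9, -132.1]), np.float64(0.232))}
```

```bash
python3 -m jog '[{"jaw":0.044,"x":0,"y":0,"z":0,"rx":0,"ry":0,"rz":0},{"jaw":0.05,"x":0,"y":0,"z":0,"rx":0,"ry":0,"rz":0},{"jaw":0.07,"x":0,"y":0,"z":0,"rx":0,"ry":0,"rz":0},{"jaw":0.07,"x":0,"y":0,"z":0,"rx":0,"ry":0,"rz":0},{"jaw":0.07,"x":-0.02,"y":0,"z":0,"rx":0,"ry":0,"rz":0},{"jaw":0.07,"x":-0.035,"y":0,"z":0,"rx":0,"ry":0,"rz":0},{"jaw":0.07,"x":-0.045,"y":0,"z":0,"rx":0,"ry":0,"rz":0},{"jaw":0.07,"x":-0.045,"y":0,"z":0,"rx":0,"ry":0,"rz":0},{"jaw":0.07,"x":-0.035,"y":0,"z":0,"rx":0,"ry":0,"rz":0},{"jaw":0.07,"x":0,"y":0,"z":0,"rx":0,"ry":0,"rz":0}]'
python3 -m jog '[{"jaw":0.07,"x":0,"y":0.01,"z":-0.04,"rx":0,"ry":0,"rz":0},{"jaw":0.07,"x":0,"y":0.01,"z":-0.04,"rx":0,"ry":0,"rz":0},{"jaw":0.07,"x":0,"y":0.01,"z":-0.04,"rx":0,"ry":0,"rz":0},{"jaw":0.07,"x":0,"y":0.01,"z":-0.04,"rx":0,"ry":0,"rz":0},{"jaw":0.07,"x":0,"y":0.01,"z":-0.04,"rx":0,"ry":0,"rz":0},{"jaw":0.07,"x":0,"y":0.01,"z":-0.04,"rx":0,"ry":0,"rz":0},{"jaw":0.07,"x":0,"y":0,"z":0,"rx":0,"ry":0,"rz":0},{"jaw":0.07,"x":0,"y":0,"z":0,"rx":0,"ry":0,"rz":0}]'
python3 - <<'E'
from h import *
a=save('scene','s20');b=save('top','t20'); print(st()[1])
print(fitb('pink_bottle_mid',474,-196,0)); print(fitb('dropper_bottle_mid',560,-135,0))
for n in('burnisher_mid','foam_pad','eraser_mid','drawer_handle','jar_mid'):
  print(n,[(c,[np.round(d['position'],1) for d in spotter.tip_of(n,c)[:1]]) for c in('scene','top')])
# image shift vs start
for c,f0,im in(('scene','scene0',a),('top','top0',b)):
  g0=cv2.imread(f'pics/{f0}.png',0).astype(np.float32); g1=cv2.cvtColor(im,cv2.COLOR_RGB2GRAY).astype(np.float32)
  for n,X,h in(('pink',(474,-196,53),22),('drop',(560,-135,55),22),('jar',(733,319,60),14)):
    u,v=proj(c,X).astype(int); T=g0[v-h:v+h,u-h//2-3:u+h//2+3]; S=g1[v-h-5:v+h+5,u-h//2-8:u+h//2+8]
    m=cv2.matchTemplate(S,T,cv2.TM_CCOEFF_NORMED); _,q,_,l=cv2.minMaxLoc(m); print(c,n,'shift px',l[0]-5,l[1]-5,round(q,3))
E
```

```text
clock: 65.2
tool_pos: [562.9, -136.0, 232.0]
ee_rot: [[0.011, 0.727, 0.686], [-0.005, 0.687, -0.727], [-1.0, 0.004, 0.011]]
ft_force: [0.4, -0.5, 0.4]
finger_gap: 70.1
clock: 66.0
tool_pos: [438.1, 81.5, 224.4]
ee_rot: [[-0.001, 0.726, 0.688], [-0.0, 0.688, -0.726], [-1.0, -0.001, -0.0]]
ft_force: [-0.2, -0.7, -0.1]
finger_gap: 70.3
[438.8443  80.3953 224.6333]
{('top', 'scene'): (array([ 475.6, -194.9]), np.float64(0.172)), ('top',): (array([ 476.6, -196.3]), np.float64(0.076)), ('scene',): (array([ 475.6, -194.4]), np.float64(0.076))}
{('top', 'scene'): (array([ 561. , -133.8]), np.float64(0.322)), ('top',): (array([ 561.5, -134.4]), np.float64(0.08)), ('scene',): (array([ 561.5, -132.8]), np.float64(0.233))}
burnisher_mid [('scene', [array([532.3, 374.8,  14.2])]), ('top', [array([529.4, 373.6,  21. ])])]
foam_pad [('scene', [array([536.6, 375.9,  -1.6])]), ('top', [array([532.8, 374. ,  -3.4])])]
eraser_mid [('scene', []), ('top', [array([ 479. , -199.6,   55.4])])]
drawer_handle [('scene', [array([ 566.5, -222.8,   34.9])]), ('top', [array([ 566.1, -221.3,   36.5])])]
jar_mid [('scene', [array([730.5, 321.4,  48.4])]), ('top', [])]
scene pink shift px 0 0 0.991
scene drop shift px 0 0 0.997
scene jar shift px 0 0 0.998
top pink shift px 0 0 0.995
top drop shift px 0 0 0.991
top jar shift px 0 0 0.998
```

View pics/s20.png

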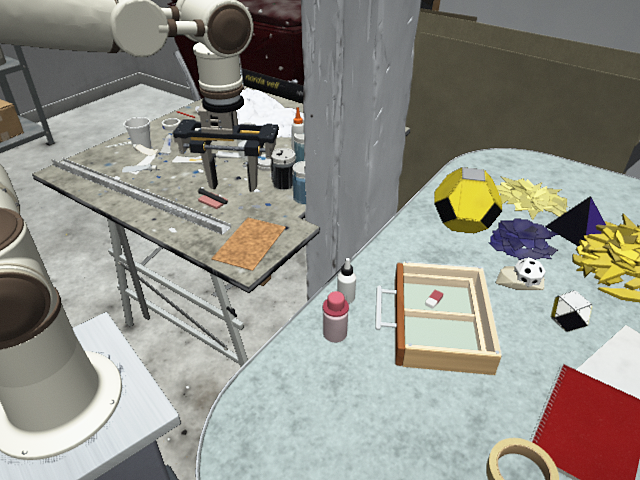

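View pics/t20.png

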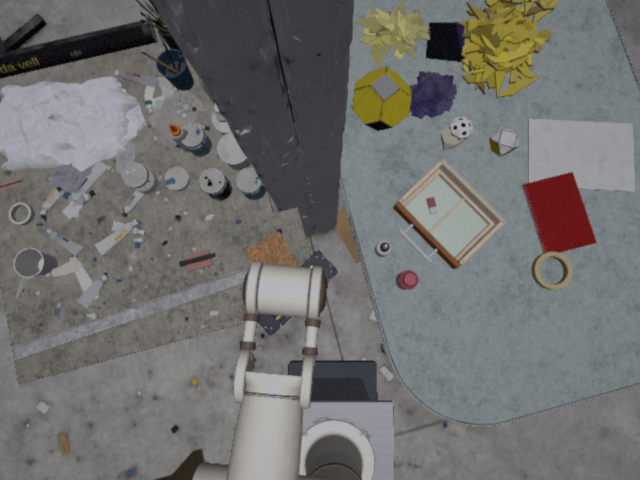

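Run:
```python
from h import *
for c,f0,f1 in(('scene','scene0','s20'),('top','top0','t20')):
  g0=cv2.imread(f'pics/{f0}.png',0).astype(np.float32); g1=cv2.imread(f'pics/{f1}.png',0).astype(np.float32)
  for n,X,hw,hh in(('pink',(474,-196,53),16,32),('drop',(560,-135,55),13,28),('jar',(733,319,60),14,18),('pad ref eraser',(679.6,-272.5,24),10,10)):
    u,v=proj(c,X).round().astype(int)
    if c=='top': hh=hw
    s=np.s_[v-hh:v+hh,u-hw:u+hw]
    W=np.eye(2,3,dtype=np.float32)
    cc,W=cv2.findTransformECC(g0[s],g1[s],W,cv2.MOTION_TRANSLATION,(3,200,1e-6),None,3)
    p1=ray(c,u,v,X[2]);p2=ray(c,u+W[0,2],v+W[1,2],X[2])
    print(c,n,W[:,2],round(cc,4),'mm',(p2-p1)[:2])
im=cv2.imread('pics/t20.png')[235:285,170:230];cv2.imwrite('pics/20c.png',cv2.resize(im,(720,600),interpolation=cv2.INTER_CUBIC))
```

```text
scene pink [ 0.0935 -0.0431] 0.997 mm [ 0.2144 -0.0317]
scene drop [-0.0216 -0.0323] 0.9985 mm [0.0329 0.1034]
scene jar [0.1804 0.1947] 0.9709 mm [-0.2627 -1.197 ]
scene pad ref eraser [1.3687 0.1322] 0.9268 mm [ 1.8999 -2.1119]
top pink [-0.0728 -0.1253] 0.9926 mm [0.3316 0.1851]
top drop [-0.0431 -0.0289] 0.9929 mm [0.078  0.1139]
top jar [ 0.0099 -0.0122] 0.9997 mm [ 0.0339 -0.0258]
top pad ref eraser [ 0.6246 -0.6248] 0.9981 mm [ 1.7574 -1.786 ]
```

View pics/20c.png

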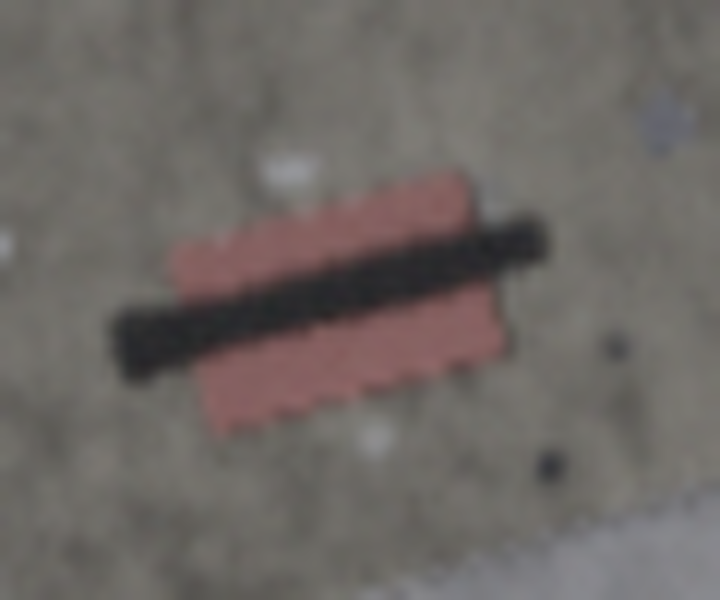

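Run:
```python
from h import *
g=lambda x,y,z:ray('top',170+(x+.5)/12-.5,235+(y+.5)/12-.5,z)
pad=[g(*p,10) for p in((172,245),(462,172),(510,350),(218,434))]
c=sum(pad)/4; a,b=g(118,346,19),g(546,241,19)
d=b-a; print('pad',c,'burn',(a+b)/2,np.linalg.norm(d),np.degrees(np.arctan2(-d[1],-d[0])))
for i in range(4): e=pad[(i+1)%4]-pad[i]; print(np.linalg.norm(e),np.degrees(np.arctan2(e[1],e[0])))
s=lambda x,y,z:ray('scene',x,y,z)
im=cv2.imread('pics/s20.png')[180:215,185:235];cv2.imwrite('pics/20d.png',cv2.resize(im,(800,560),interpolation=cv2.INTER_CUBIC))
```

```text
pad [533.4725 373.4787  10.    ] burn [534.2606 372.9504  19.    ] 99.94439300204668 103.7901971931118
68.4115504170477 -75.83058731845749
42.95650308700978 -163.25931385418403
69.13120140224841 106.06297249811797
45.21469503064661 15.747546095856496
```

View pics/20d.png

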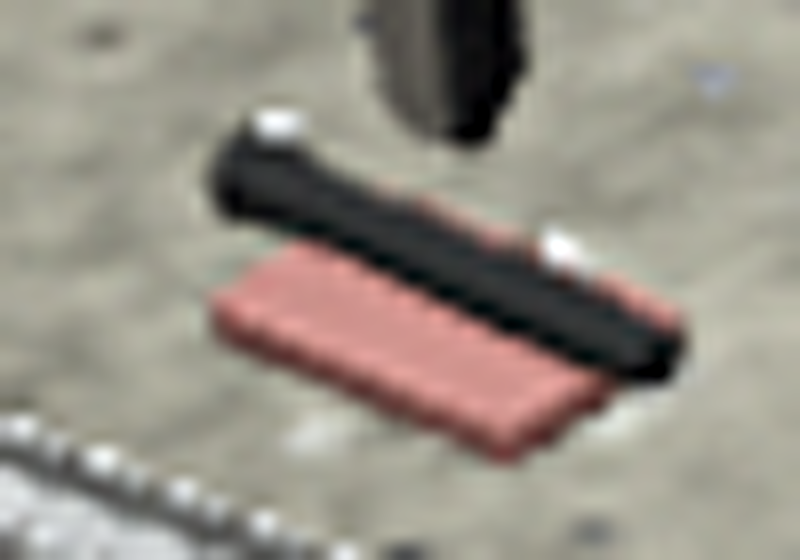

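Everything checks out: the burnisher is within about 1 mm and 1–2° of the pad's midline. The bottles are back within about 0.4 mm and the drawer is shut. Hand in.

```bash
python3 -c "
from h import *
order.sign_off(); print(arm.state()['clock'])"
```

```text
the job is handed in; nothing more can be done
the job is handed in; nothing more can be done
```

The job is handed in, at about 67 s of the 147 s allowed. I moved both bottles to the cork mat and pulled the drawer to its stop. I laid the burnisher along the foam pad, pushed the drawer to its closed stop (140 mm of travel) and put both bottles back.

Last checks, from the pictures:
- **Bottles:** both stand upright. Comparing the before and after pictures puts each within about 0.4 mm of where it started. The silhouette fits from the network's masks read about 1 to 2 mm different from the start, which I took to be their own scatter.
- **Burnisher:** its middle is about 1 mm from the pad's centre, and its direction is within about 2° of the pad's length.
- **Drawer:** the front is flush with the case, and the eraser is still in the left half. The drawer had started about 2 mm ajar.
- **Jar:** unmoved. The top view gives no shift; the scene-view match came out about 1 mm off but was a poor fit.
- **Network reports that disagreed:** on the final pictures, the network missed the eraser in one view and mistook the pink bottle for it in the other. It also missed the jar in the top view. I judged the eraser and the jar from the pictures instead.

The arm is clear of everything. The wrist force readings stayed below about 20 N.

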